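# Check the spring length gauge against the measuring rods

### The arm

A 6-joint arm with a two-finger parallel gripper is mounted at the origin on a cart in front of the work surface, level with it; the furniture and walls round the work are solid. World frame = base frame: x ahead of the robot, y to its left, z up, the work surface at z = 0. Lengths are in m, angles in degrees, forces in N, time in s.
With the tool pointing down it reaches from about 0.3 to 0.775 m from the base axis. Payload 14.6 kg.
Tool frame: the origin (TCP) lies on the centre line of the jaws, within the pads' length; the fingertips stand 25 mm ahead of it and the grasp point (between the pads) lies 6 mm ahead of it (bot.tips_ahead is the z of the fingertips in the tool frame, in m); z points along the fingers, y is the line along which they close (so a half turn about z gives the same grasp; the last joint's range is limited). The gripper opens to 85 mm and grips with 20 to 120 N. Pads are 22 mm wide; open, the fingers measure 114 mm over their backs; the gripper's body (76 mm by 85 mm) begins 54 mm behind the grasp point. The pads swing forward as they close: fully open they stand 13 mm farther back than shut.
Start: joints at [61.158, 17.183, 87.147, -0, 75.671, -3.816], TCP at [0.233, 0.498, 0.256] pointing down, gripper open.
Joint ranges: [-173.82, 173.82], [-45.26, 126.66], [13.44, 144.39], [-59.66, 239.66], [0, 175.72], [-146.38, 146.38]. Speed limits (degrees/s): [127.2, 127.2, 147.25, 180, 180, 180].

### API

Orientations are given as [roll, pitch, yaw] about the fixed x, y, z axes, in that order (R = Rz(yaw) Ry(pitch) Rx(roll)).
In Python, from rig import bot gives the robot as it stands.
- The arm moves only by the shell command python3 shift.py 'ROWS'. ROWS is a JSON list of rows, 1 to 20 of them, each of 5 numbers: the finger opening in m, then dx, dy, dz in m, then a turn about the tool's z in degrees; each row is the pose to reach, as a shift and turn from the pose commanded when the command began, along the tool's axes at that moment; what a row does not reach only later rows make up. A row lasts 1/10 s, in which the tool goes at most 0.05 m and 8.59 degrees, less where a joint would pass 70% of its speed; a pose out of reach is approached as far as the arm can. The fingers move at their own pace and stop on an object; the grip force is fixed at half the most. Time passes only in rows, so rows that do not move let the fingers close. It prints the time, the measured TCP pose, the force, the opening and the grip force at its end.
- bot.sense(): the state, without advancing time (a new reading comes with each control period).
- bot.grab_frame(name): name is "scene" or "side" or "wrist"; returns a dict with "pixels" (420x560x3 uint8, red, green, blue), "mtx" (3x3 intrinsics, pixels), "extrinsics" (4x4, takes a point from world to camera coordinates). Camera axes: x right, y down, z forward; pixel columns grow to the right and rows downward; lengths in m; the calibration is good to about 2 mm. A picture is of the moment at which its call begins. There is no depth.
- bot.job_done(): hands the job in; it is judged then, once.
The state is a dict: "time": time; "joint_positions": joint angles; "joint_velocities": joint speeds; "tau": joint torques, N m; "ee_pos": TCP position; "ee_rot": TCP orientation; "force": force on the tool from outside, world axes, zero at the start; "wrist_torque": the same for the moment, N m; "finger_gap": finger opening in m; "grip_force": force on a finger pad.
Only numpy, scipy, OpenCV 4.12 (cv2) and the standard library are available. Lean on these libraries where they do the work, as an engineer would, in place of code of your own. Each camera call takes 0.05 s, during which the arm holds its last target. There are 200 camera calls.

### The job

Check the spring length gauge with every measuring rod that is in the stand, the shortest first and the longest last: pull the rod out of the stand, lay it on the gauge's bed with one end against the zero stop, pull the red knob until its pointer is level with the rod's far end, and hold it there for three seconds. Then let go of the knob and lay the checked rod flat on the floor of the wooden tray before you take the next. At the end all the rods lie side by side in the tray, the blade is fully home, and the marker, eraser and jar have been left alone.

Things in the scene. Friction and masses are not known exactly. Their poses are not given: they have to be found in the camera images.
- gauge: spring-return length gauge fixed to the table: plywood base 104 x 395 x 8 mm, centimetre ticks. Origin on the table at the zero line; y = measuring direction (0 at the zero stop, growing along the bed), x across, z up. Yellow spring case, 42 mm wide, top at z = 38 mm, over x = -26 mm, y = -190 to -25 mm.
- bed_zero (a point): where the bed meets the zero stop: middle of the bed's top, at gauge x = +26 mm, y = 0, z = 26 mm; axes as the gauge's. The bed is an aluminium bar 14 mm wide that runs 175 mm along +y. The zero stop is a dark steel block 34 mm wide (x), 20 mm thick, top at z = 46 mm, its face at y = 0.
- blade (a joint): how far the sprung blade is pulled out along the gauge's +y, m: 0 = home (pointer over the zero line), 0.165 = full; equals the pointer's y on the gauge. A spring pulls it home with about 3 N at 0 and 8 N at full; the return is damped (20 N per m/s), so a blade let go runs home by itself in under a second.
- knob (a point): grip point on the blade's red pull knob (gauge x = -26 mm, 62 mm above the table, moves with the blade). The knob is an upright block, 20 mm across x, 16 mm along y, from z = 30 to 71 mm; grip it from above across its 16 mm, with the fingers on its +y and -y sides.
- pointer (a point): tip of the red pointer, a bar 3 mm thick that reaches from the knob across to the middle of the bed at z = 51 to 54 mm, 5 mm above a rod lying there; axes as the gauge's. It is level with the knob.
- stand: grey and white angled rod stand, fixed to the table, 88 x 150 mm. Three square wells side by side along its y at -50, 0, +50 mm, each 24 mm wide and 38 mm deep, leaning 30 degrees from vertical towards the stand's +x (tops towards +x); a back rest 12 mm wide supports each rod up to 84 mm along its length. Origin on the table; the well floors' centres lie near x = 2 mm, z = 25 mm.
- tray: wooden tray, loose, 155 (x) x 195 (y) x 16 mm high, walls and floor 4 mm thick; origin under its centre.
- marker: green and white marker pen lying by, 17 x 135 mm; a bystander
- eraser_white: white eraser 18 x 43 mm; a bystander
- jar: small cosmetic powder jar, 42 mm wide; a bystander
- rod_red: red measuring rod, wood, 90 mm long, 20 x 20 mm square; origin at the centre of one end (the lower one in the stand), z along the rod. May be absent.
- mid_red (a point): centre of the red rod, 45 mm from each end
- rod_yellow: yellow measuring rod, wood, 120 mm long, 20 x 20 mm square; origin at the centre of one end (the lower one in the stand), z along the rod. May be absent.
- mid_yellow (a point): centre of the yellow rod, 60 mm from each end
- rod_blue: blue measuring rod, wood, 150 mm long, 20 x 20 mm square; origin at the centre of one end (the lower one in the stand), z along the rod. May be absent.
- mid_blue (a point): centre of the blue rod, 75 mm from each end

How it is judged (in metres and radians):
On the way, in this order (a step that is already met when the one before it is completed fails the run):
1. the red rod lies on the bed with one end against the zero stop, and the pointer is held level with its far end (within 4 mm) for 2 s (x of mid_red in the frame of gauge between 0.017 and 0.035 m and y of mid_red in the frame of gauge between 0.041 and 0.051 m and z of mid_red in the frame of gauge between 0.031 and 0.041 m and angle between the z axis of rod_red and the y axis of gauge, either way round below 0.12 rad and y of mid_red in the frame of pointer between -0.049 and -0.041 m), for 2 s.
2. the red rod lies flat on the floor of the tray (x of mid_red in the frame of tray between -0.073 and 0.073 m and y of mid_red in the frame of tray between -0.093 and 0.093 m and z of mid_red in the frame of tray between 0.007 and 0.021 m and angle between rod_red's own z axis and vertical between 1.4508 and 1.6908 rad and linear speed of rod_red below 0.02 m/s), for 0.2 s.
3. the yellow rod lies on the bed with one end against the zero stop, and the pointer is held level with its far end (within 4 mm) for 2 s (x of mid_yellow in the frame of gauge between 0.017 and 0.035 m and y of mid_yellow in the frame of gauge between 0.056 and 0.066 m and z of mid_yellow in the frame of gauge between 0.031 and 0.041 m and angle between the z axis of rod_yellow and the y axis of gauge, either way round below 0.12 rad and y of mid_yellow in the frame of pointer between -0.064 and -0.056 m), for 2 s.
4. the yellow rod lies flat on the floor of the tray (x of mid_yellow in the frame of tray between -0.073 and 0.073 m and y of mid_yellow in the frame of tray between -0.093 and 0.093 m and z of mid_yellow in the frame of tray between 0.007 and 0.021 m and angle between rod_yellow's own z axis and vertical between 1.4508 and 1.6908 rad and linear speed of rod_yellow below 0.02 m/s), for 0.2 s.
5. the blue rod lies on the bed with one end against the zero stop, and the pointer is held level with its far end (within 4 mm) for 2 s (x of mid_blue in the frame of gauge between 0.017 and 0.035 m and y of mid_blue in the frame of gauge between 0.071 and 0.081 m and z of mid_blue in the frame of gauge between 0.031 and 0.041 m and angle between the z axis of rod_blue and the y axis of gauge, either way round below 0.12 rad and y of mid_blue in the frame of pointer between -0.079 and -0.071 m), for 2 s.
At the end, for the whole second after the job is handed in: every rod present lies flat (within 0.12 rad) on the floor of the tray, not on another rod, at rest; the blade is home (under 6 mm); the tray stands level (all of step 2 and all of step 4 and x of mid_blue in the frame of tray between -0.073 and 0.073 m and y of mid_blue in the frame of tray between -0.093 and 0.093 m and z of mid_blue in the frame of tray between 0.007 and 0.021 m and angle between rod_blue's own z axis and vertical between 1.4508 and 1.6908 rad and linear speed of each of rod_blue, tray below 0.02 m/s and value of joint blade below 0.006 m and angle between tray's own z axis and vertical below 0.08 rad); the robot touches nothing.
It fails at once if the marker is moved by more than 30 mm (distance of marker from where it was at the start of the episode above 0.03 m).
It fails at once if the eraser is moved by more than 30 mm (distance of eraser_white from where it was at the start of the episode above 0.03 m).
It fails at once if the jar is moved by more than 30 mm (distance of jar from where it was at the start of the episode above 0.03 m).
Of rod_red, rod_yellow, rod_blue only 2 to 3 are there at a start; the rules pass over those that are not, and their reading is None.
At some moment in a run one of tray may be knocked a few centimetres aside while the robot is not near it.
Once in a run the grip may slacken for a moment while it holds something.
It also fails if it takes over 210 s, if anything falls off the work surface, if the arm or the gripper's body presses on something with over 40 N, if the wrist force passes 120 N, or if a joint passes its speed limit or range.

## Working session

There is one attempt and no reset: what is moved stays moved. The work goes in short steps, Python scripts to look and compute and a shell command to move; the robot and the scene stay as the last step left them, time stands still between calls to the robot, and variables do not carry over. Pictures are saved under pics/ and viewed, at most 14 in all, crops included, and the job is handed in when it is done.

```bash
ls; mkdir -p pics
python3 - <<'E'
from rig import bot
import cv2
s=bot.sense();print({k:s[k] for k in('time','ee_pos','ee_rot','finger_gap','force')},bot.tips_ahead)
for n in("scene","side","wrist"):
    f=bot.grab_frame(n);cv2.imwrite(f"pics/{n}0.png",f["pixels"][:,:,::-1]);print(n,f["mtx"],f["extrinsics"])
E
```

```text
pics
rig.py
shift.py
{'time': 0.0, 'ee_pos': array([0.23257397, 0.49817953, 0.2556988 ]), 'ee_rot': array([-1.79930166e+02, -5.56671560e-03,  1.54973435e+02]), 'finger_gap': 0.0854303172508241, 'force': array([ 0.20115963, -0.20461345,  0.68117153])} 0.025
scene [[381.53930602   0.         274.99886481]
 [  0.         381.53930602 215.42387893]
 [  0.           0.           1.        ]] [[ 0.56484552 -0.82507229 -0.01432706 -0.33497069]
 [-0.57198279 -0.37894764 -0.72748496  0.33798895]
 [ 0.59479848  0.41911145 -0.68597403  0.93308364]
 [ 0.          0.          0.          1.        ]]
side [[471.92359956   0.         277.07192998]
 [  0.         471.92359956 209.01208588]
 [  0.           0.           1.        ]] [[-9.87533663e-01  1.57407728e-01  2.68457031e-04  4.94661349e-01]
 [ 1.00685471e-01  6.32982627e-01 -7.67590666e-01  5.18573029e-02]
 [-1.20994632e-01 -7.57994592e-01 -6.40940323e-01  1.40095767e+00]
 [ 0.00000000e+00  0.00000000e+00  0.00000000e+00  1.00000000e+00]]
wrist [[320.67726476   0.         282.67054004]
 [  0.         320.67726476 215.02315828]
 [  0.           0.           1.        ]] [[ 4.22967398e-01  9.06144801e-01 -4.24911933e-04 -5.51338620e-01]
 [ 8.59126828e-01 -4.00871322e-01  3.18124624e-01 -4.05082640e-02]
 [ 2.88096639e-01 -1.34921398e-01 -9.48048808e-01  3.79499693e-01]
 [ 0.00000000e+00  0.00000000e+00  0.00000000e+00  1.00000000e+00]]
```

View pics/scene0.png

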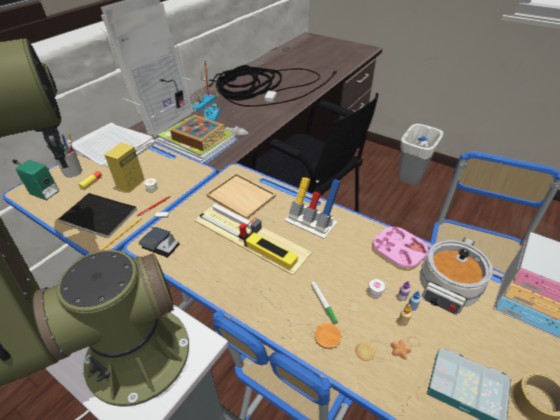

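View pics/side0.png

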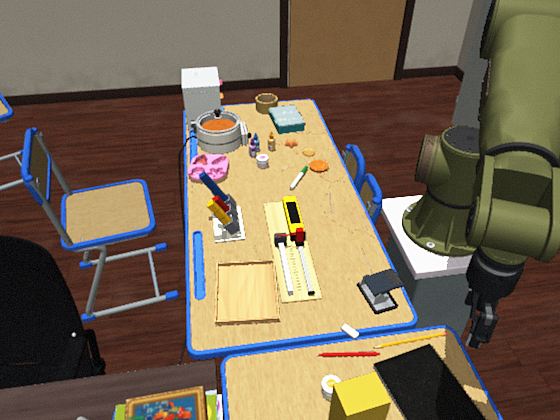

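The scene shows three rods in the stand (yellow, red and blue around (302,190)–(333,205)), the gauge around (250,240), and the tray at (240,195). The side view shows the gauge at (292,245), the stand at (222,215) and the tray at (248,292). I'll zoom in to read exact pixels.

Run:
```python
import cv2,numpy as np
a=cv2.imread('pics/scene0.png')[165:275,190:350];b=cv2.imread('pics/side0.png')[165:330,180:330]
cv2.imwrite('pics/c1.png',cv2.resize(a,None,fx=5,fy=5,interpolation=2))
cv2.imwrite('pics/c2.png',cv2.resize(b,None,fx=3.6,fy=3.6,interpolation=2))
```

```text
(no output)
```

View pics/c1.png

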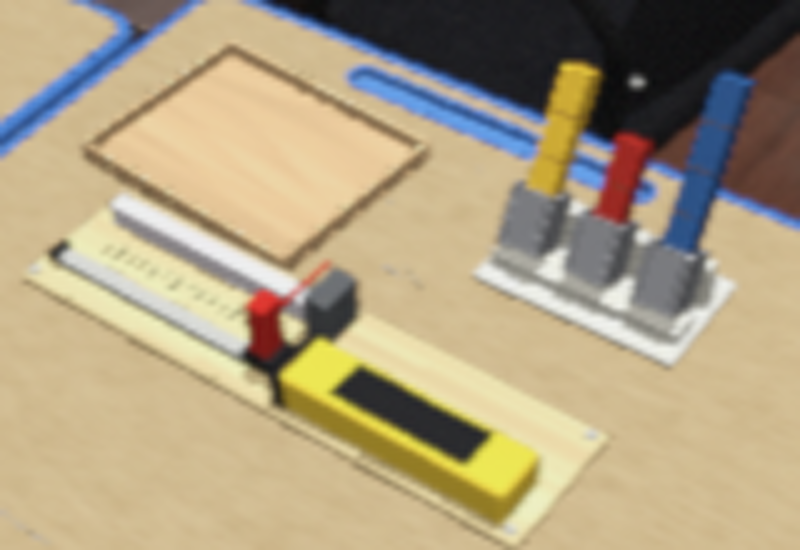

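View pics/c2.png

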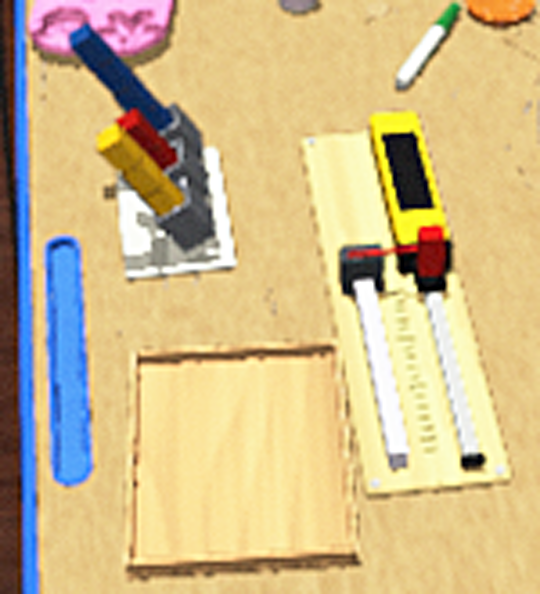

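Crop 1 gives the base corners at (25,275), (105,205), (608,437) and (520,545), the knob top at (265,295) and the zero stop at (332,300). Stand order from the tray side is yellow, red, blue, leaning away from the robot. Crop 2 shows the same layout. Next I triangulate.

```bash
cat > h.py <<'E'
import numpy as np,cv2
from rig import bot
def ray(f,u,v):
    R,t=f["extrinsics"][:3,:3],f["extrinsics"][:3,3]
    d=R.T@np.linalg.solve(f["mtx"],[u,v,1.]);return -R.T@t,d/np.linalg.norm(d)
def plane(f,u,v,z):
    c,d=ray(f,u,v);return c+d*(z-c[2])/d[2]
def tri(f,p,g,q):
    P=lambda h:h["mtx"]@h["extrinsics"][:3]
    X=cv2.triangulatePoints(P(f),P(g),np.array(p,float).reshape(2,1),np.array(q,float).reshape(2,1))[:,0];return X[:3]/X[3]
def proj(f,X):
    p=f["mtx"]@(f["extrinsics"][:3,:3]@np.asarray(X)+f["extrinsics"][:3,3]);return p[:2]/p[2]
def snap(n,name):
    f=bot.grab_frame(n);cv2.imwrite(f"pics/{name}.png",f["pixels"][:,:,::-1]);return f
E
python3 - <<'E'
from h import *
np.set_printoptions(precision=4,suppress=True)
A=bot.grab_frame("scene");B=bot.grab_frame("side")
a=lambda u,v:(190+(u+.5)/5-.5,165+(v+.5)/5-.5); b=lambda u,v:(180+(u+.5)/3.6-.5,165+(v+.5)/3.6-.5)
print("base scene",*[plane(A,*a(*p),.008) for p in[(25,275),(105,205),(608,437),(520,545)]],sep='\n')
print("base side",*[plane(B,*b(*p),.008) for p in[(303,137),(365,492),(510,477)]],sep='\n')
print("tray scene",*[plane(A,*a(*p),.016) for p in[(232,45),(85,150),(290,262),(428,152)]],sep='\n')
print("tray side",*[plane(B,*b(*p),.016) for p in[(135,352),(335,345),(357,558),(130,570)]],sep='\n')
print("stand scene",*[plane(A,*a(*p),.006) for p in[(475,270),(668,362),(735,287)]],sep='\n')
print("stand side",*[plane(B,*b(*p),.006) for p in[(128,278),(236,267),(217,150)]],sep='\n')
print("tops Y R B, knob",*[tri(A,a(*p),B,b(*q)) for p,q in[((581,68),(108,138)),((634,139),(128,119)),((735,79),(82,35)),((265,297),(431,232))]],sep='\n')
E
```

```text
base scene
[0.4209 0.2048 0.008 ]
[0.5028 0.2068 0.008 ]
[ 0.5121 -0.1882  0.008 ]
[ 0.4133 -0.1878  0.008 ]
base side
[ 0.5134 -0.1851  0.008 ]
[0.524  0.2075 0.008 ]
[0.4219 0.2104 0.008 ]
tray scene
[0.6855 0.2403 0.016 ]
[0.5328 0.2505 0.016 ]
[0.5216 0.0602 0.016 ]
[0.6642 0.0476 0.016 ]
tray side
[0.6728 0.0568 0.016 ]
[0.5245 0.0731 0.016 ]
[0.5394 0.2675 0.016 ]
[0.6881 0.2535 0.016 ]
stand scene
[ 0.5913 -0.0399  0.006 ]
[ 0.5885 -0.187   0.006 ]
[ 0.6719 -0.1905  0.006 ]
stand side
[ 0.6736 -0.0343  0.006 ]
[ 0.588  -0.0334  0.006 ]
[ 0.5886 -0.1815  0.006 ]
tops Y R B, knob
[ 0.6777 -0.0626  0.127 ]
[ 0.6613 -0.1133  0.1032]
[ 0.6909 -0.1634  0.1528]
[0.4433 0.0176 0.0696]
```

```bash
cat >> h.py <<'E'
np.set_printoptions(precision=4,suppress=True)
from scipy.spatial.transform import Rotation as Ro
def go(X,yaw):
    s=bot.sense();e=s["ee_rot"];R=Ro.from_euler('xyz',e,degrees=True).as_matrix()
    d=R.T@(np.asarray(X)-s["ee_pos"]);t=-((yaw-e[2]+90)%180-90)
    print("pos",s["ee_pos"],"yaw",e[2],"t",s["time"]," -> rows d",d,"turn",t,"dist",np.linalg.norm(d),"gap",s["finger_gap"])
E
python3 -c "
from h import *
go([.58,-.11,.27],180)"
```

```text
pos [0.2326 0.4983 0.256 ] yaw 154.9722867093812 t 0.25  -> rows d [-0.5721 -0.4042 -0.0138] turn -25.027713290618806 dist 0.700626154605029 gap 0.08549487937272847
```

```bash
python3 shift.py '[[0.085,-0.572,-0.404,-0.014,-25],[0.085,-0.572,-0.404,-0.014,-25],[0.085,-0.572,-0.404,-0.014,-25],[0.085,-0.572,-0.404,-0.014,-25],[0.085,-0.572,-0.404,-0.014,-25],[0.085,-0.572,-0.404,-0.014,-25],[0.085,-0.572,-0.404,-0.014,-25],[0.085,-0.572,-0.404,-0.014,-25],[0.085,-0.572,-0.404,-0.014,-25],[0.085,-0.572,-0.404,-0.014,-25],[0.085,-0.572,-0.404,-0.014,-25],[0.085,-0.572,-0.404,-0.014,-25],[0.085,-0.572,-0.404,-0.014,-25],[0.085,-0.572,-0.404,-0.014,-25],[0.085,-0.572,-0.404,-0.014,-25],[0.035,-0.572,-0.404,-0.014,-25],[0.035,-0.572,-0.404,-0.014,-25],[0.035,-0.572,-0.404,-0.014,-25],[0.035,-0.572,-0.404,-0.014,-25],[0.035,-0.572,-0.404,-0.014,-25]]'
python3 - <<'E'
from h import *
go([.6,-.11,.27],180); f=snap("wrist","w1")
E
```

```text
time: 2.25
ee_pos: [0.5799, -0.1089, 0.2706]
ee_rot: [-180.0, 0.0, -180.0]
force: [-0.2, 0.1, -0.1]
finger_gap: 0.0349
grip_force: 0.0
pos [ 0.5799 -0.1089  0.2706] yaw -179.96660272027444 t 2.25  -> rows d [-0.0201 -0.0011  0.0006] turn 0.033397279725591034 dist 0.020116803402592108 gap 0.034868817393558155
```

View pics/w1.png

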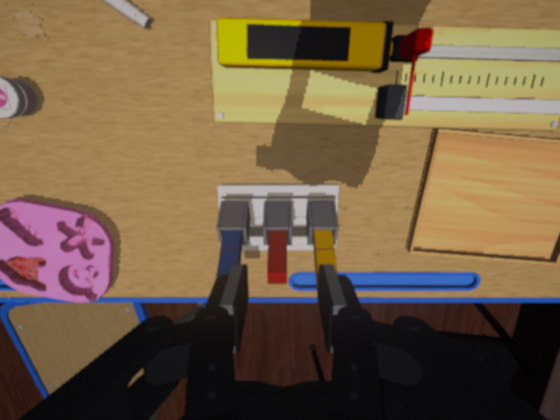

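The wrist view is clear: the stand base runs (219,186)–(338,250), with blue, red and yellow at columns 230, 278 and 324. The red end face is around (278,273). The gauge knob is at (423,40), the stop face around (404,102), and the tray corners are at (438,130), (412,250).

Run:
```python
from h import *
f=bot.grab_frame("wrist")
for n,u,v,z in[("stand",219,186,.006),("stand",338,186,.006),("red end hi edge",278,263,.108),("red end lo edge",278,283,.098),("red base of vis",278,231,.07),("gauge corner",212,20,.008),("gauge",215,122,.008),("stopface top",404,101,.046),("stopL",404,85,.046),("stopR",404,119,.046),("bed mid",500,104.5,.026),("bed mid",550,105.5,.026),("knob top",423,35,.071),("tray",438,130,.016),("tray",412,250,.016),("tray",558,258,.016),("redL",270,265,.1),("redR",287,265,.1)]:
    print(n,plane(f,u,v,z))
im=f["pixels"].astype(int);hsv=cv2.cvtColor(f["pixels"],cv2.COLOR_RGB2HSV)
print(hsv[225:292:3,278].tolist())
```

```text
stand [ 0.5892 -0.1847  0.006 ]
stand [ 0.5892 -0.0399  0.006 ]
red end hi edge [ 0.6411 -0.1118  0.108 ]
red end lo edge [ 0.669  -0.1121  0.098 ]
red base of vis [ 0.6228 -0.1122  0.07  ]
gauge corner [ 0.4127 -0.1805  0.008 ]
gauge [ 0.5143 -0.1842  0.008 ]
stopface top [0.4923 0.0143 0.046 ]
stopL [0.4774 0.0125 0.046 ]
stopR [0.5096 0.0164 0.046 ]
bed mid [0.4955 0.1242 0.026 ]
bed mid [0.4965 0.1777 0.026 ]
knob top [0.4383 0.0155 0.071 ]
tray [0.5225 0.0669 0.016 ]
tray [0.6699 0.0568 0.016 ]
tray [0.681  0.2451 0.016 ]
redL [ 0.6474 -0.1199  0.1   ]
redR [ 0.6474 -0.103   0.1   ]
[[173, 13, 80], [162, 12, 106], [2, 149, 101], [2, 173, 102], [2, 173, 103], [2, 175, 102], [3, 178, 102], [3, 178, 103], [4, 166, 92], [2, 181, 103], [2, 181, 104], [2, 181, 103], [2, 183, 103], [2, 186, 103], [2, 183, 103], [2, 186, 103], [2, 205, 133], [2, 207, 138], [2, 212, 135], [3, 196, 134], [17, 125, 157], [17, 122, 163], [18, 120, 163]]
```

```bash
python3 shift.py '[[0.034,-0.04,-0.002,0.0,0],[0.034,-0.072,-0.002,0.0,0],[0.034,-0.072,-0.002,0.04,0],[0.034,-0.072,-0.002,0.08,0],[0.034,-0.072,-0.002,0.11,0],[0.034,-0.072,-0.002,0.135,0],[0.034,-0.072,-0.002,0.15,0],[0.034,-0.072,-0.002,0.16,0],[0.034,-0.072,-0.002,0.16,0],[0.0,-0.072,-0.002,0.16,0],[0.0,-0.072,-0.002,0.16,0],[0.0,-0.072,-0.002,0.16,0],[0.0,-0.072,-0.002,0.16,0],[0.0,-0.072,-0.002,0.16,0]]'
```

```text
time: 3.75
ee_pos: [0.6525, -0.1119, 0.1116]
ee_rot: [-180.0, 0.1, 180.0]
force: [-0.6, -1.2, 7.2]
finger_gap: 0.0188
grip_force: 59.7
```

```bash
python3 shift.py '[[0.0,-0.005,0,-0.0087,0],[0.0,-0.01,0,-0.0173,0],[0.0,-0.015,0,-0.026,0],[0.0,-0.02,0,-0.0346,0],[0.0,-0.025,0,-0.0433,0],[0.0,-0.03,0,-0.052,0],[0.0,-0.03,0,-0.08,0],[0.0,-0.03,0,-0.12,0],[0.0,-0.03,0,-0.14,0],[0.0,-0.03,0,-0.14,0]]'
python3 - <<'E'
from h import *
f=snap("side","s2"); g=snap("wrist","w2")
cv2.imwrite("pics/m2.png",np.hstack([cv2.resize(f["pixels"][100:330,160:360],(400,460)),cv2.resize(g["pixels"],(400,460))])[:,:,::-1])
E
```

```text
time: 4.75
ee_pos: [0.6832, -0.1119, 0.2547]
ee_rot: [-179.9, 0.4, 180.0]
force: [-0.3, -0.2, -0.4]
finger_gap: 0.0188
grip_force: 39.0
```

View pics/m2.png

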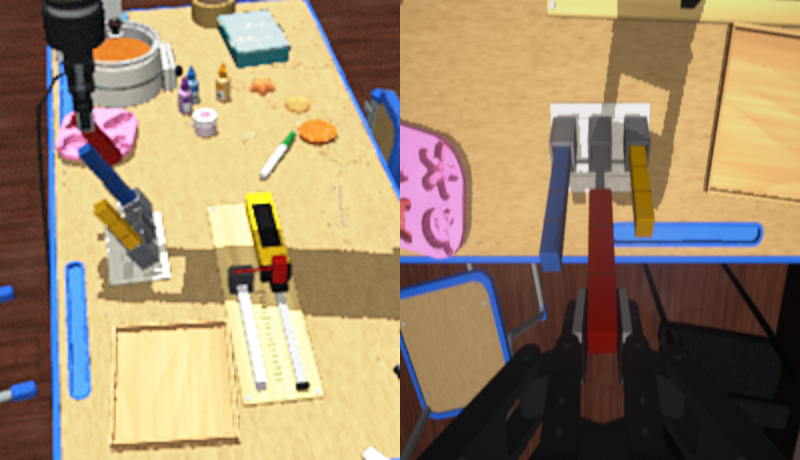

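The red rod is held cleanly, leaning in the fingers; yellow and blue are undisturbed in the stand.

```bash
python3 -c "
from h import *
print(bot.sense()['joint_positions'])
go([.605,.17,.2],90)"
```

```text
[ -12.3343   36.227    60.5536    0.0039   83.2122 -102.3125]
pos [ 0.6822 -0.1117  0.2501] yaw 179.97780775498325 t 4.85  -> rows d [0.0773 0.2816 0.0501] turn 89.97780775498325 dist 0.29633019593623994 gap 0.019098790586232216
```

```bash
python3 shift.py '[[0,0.077,0.288,0,93.7],[0,0.077,0.288,0,93.7],[0,0.077,0.288,0,93.7],[0,0.077,0.288,0,93.7],[0,0.077,0.288,0,93.7],[0,0.077,0.288,0,93.7],[0,0.077,0.288,0,93.7],[0,0.077,0.288,0,93.7],[0,0.077,0.288,0,93.7],[0,0.077,0.288,0,93.7],[0,0.077,0.288,0,93.7],[0,0.077,0.288,0,93.7],[0,0.077,0.288,0.05,93.7],[0,0.077,0.288,0.09,93.7],[0,0.077,0.288,0.12,93.7],[0,0.077,0.288,0.135,93.7],[0,0.077,0.288,0.145,93.7],[0,0.077,0.288,0.15,93.7],[0,0.077,0.288,0.15,93.7]]'
python3 -c "
from h import *
go([.605,.176,.097],86.3);print(bot.sense()['force'])"
```

```text
time: 6.75
ee_pos: [0.6055, 0.1764, 0.1007]
ee_rot: [180.0, -0.0, 86.3]
force: [-0.6, 0.9, -0.5]
finger_gap: 0.0185
grip_force: 63.6
pos [0.6055 0.1764 0.1007] yaw 86.31938975934482 t 6.75  -> rows d [-0.0004 -0.0005  0.0037] turn 0.019389759344818458 dist 0.0037895524871575897 gap 0.018491479915239976
[-0.5887  0.9168 -0.5008]
```

```bash
python3 shift.py '[[0,0,0,0.002,0],[0,0,0,0.004,0],[0,0,0,0.004,0],[0.03,0,0,0.004,0],[0.03,0,0,0.004,0],[0.03,0,0,0.004,0],[0.03,0,0,0.004,0],[0.03,0,0,0.004,0],[0.03,0,0,-0.02,0],[0.03,0,0,-0.06,0],[0.03,0,0,-0.1,0],[0.03,0.03,0,-0.14,0],[0.03,0.03,0,-0.14,0]]'
python3 - <<'E'
from h import *
g=snap("wrist","w3");hsv=cv2.cvtColor(g["pixels"],cv2.COLOR_RGB2HSV)
m=(((hsv[...,0]<8)|(hsv[...,0]>172))&(hsv[...,1]>130)&(hsv[...,2]>50)).astype(np.uint8)
for c in cv2.findContours(m,0,2)[0]:
    if cv2.contourArea(c)>300: print(cv2.minAreaRect(c))
go([.605,.176,.097],86.3)
E
```

```text
time: 8.05
ee_pos: [0.6083, 0.2089, 0.2467]
ee_rot: [179.5, -0.2, 86.4]
force: [-0.4, 0.5, -0.0]
finger_gap: 0.0299
grip_force: 0.0
((441.2598876953125, 323.69866943359375), (45.199989318847656, 32.31402587890625), 82.40535736083984)
((278.0, 230.0), (72.0, 16.0), 90.0)
((484.5, 286.0), (222.0, 149.0), 90.0)
((456.62640380859375, 148.50753784179688), (36.49132537841797, 91.76444244384766), 68.0704116821289)
((437.179443359375, 108.11881256103516), (51.65172576904297, 83.32128143310547), 20.973493576049805)
((63.4034538269043, 33.15862274169922), (127.89005279541016, 9.218048095703125), 4.763641834259033)
pos [0.6077 0.2076 0.2431] yaw 86.36844518012715 t 8.1  -> rows d [-0.032  -0.0014  0.1461] turn 0.06844518012715639 dist 0.14953244503461663 gap 0.030017301114250307
```

View pics/w3.png

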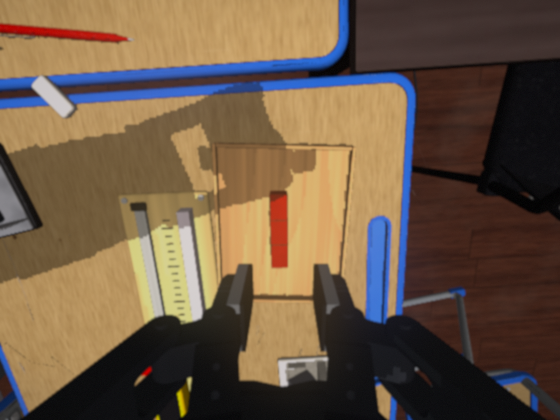

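The red rod lies flat in the middle of the tray at px (279,230), axis along the tray; the gauge bed is at the left (190,260).

```bash
cat >> h.py <<'E'
H={"red":((0,8),(172,180)),"yellow":((19,30),)*2,"blue":((105,122),)*2}
def rod(f,col,ztop,box,smin=130,vmin=40):
    x0,x1,y0,y1=box;hsv=cv2.cvtColor(f["pixels"],cv2.COLOR_RGB2HSV);h=hsv[...,0]
    m=np.zeros(h.shape,np.uint8)
    for a,b in H[col]: m|=((h>=a)&(h<=b)&(hsv[...,1]>smin)&(hsv[...,2]>vmin)).astype(np.uint8)
    z=np.zeros_like(m);z[y0:y1,x0:x1]=m[y0:y1,x0:x1]
    c=max(cv2.findContours(z,0,2)[0],key=cv2.contourArea)
    W=np.array([plane(f,*p[0],ztop)[:2] for p in c],np.float32)
    r=cv2.minAreaRect(W);b=cv2.boxPoints(r);e=sorted([(b[i]-b[i-1] for i in range(4))][0],key=np.linalg.norm)[-1]
    a=np.degrees(np.arctan2(e[1],e[0]))%180
    print(col,"px",cv2.minAreaRect(c)[0],"centre",np.array(r[0]),"size",np.array(r[1]),"axis deg",a);return r[0],a
E
python3 - <<'E'
from h import *
g=bot.grab_frame("wrist")
c,a=rod(g,"red",.022,(255,300,180,275))
for p in[(217,144),(353,147),(346,298)]:print(plane(g,*p,.016))
for p in[(186,212),(150,206)]:print(plane(g,*p,.026))
go([c[0],c[1],.02],a)
E
```

```text
red px (279.9999694824219, 228.99996948242188) centre [0.6028 0.1602] size [0.0894 0.0183] axis deg 86.67259
[0.543  0.2594 0.016 ]
[0.6859 0.2472 0.016 ]
[0.6784 0.0632 0.016 ]
[0.502 0.19  0.026]
[0.4641 0.1993 0.026 ]
pos [0.6071 0.2067 0.2408] yaw 86.32851573196278 t 8.15  -> rows d [-0.0468 -0.0016  0.2208] turn -0.3440764311231561 dist 0.22567627236728896 gap 0.030018384458970277
```

```bash
python3 shift.py '[[0.036,-0.047,-0.002,0.05,0],[0.036,-0.047,-0.002,0.1,0],[0.036,-0.047,-0.002,0.14,0],[0.036,-0.047,-0.002,0.17,0],[0.036,-0.047,-0.002,0.19,0],[0.036,-0.047,-0.002,0.2,0],[0.036,-0.047,-0.002,0.207,0],[0.036,-0.047,-0.002,0.207,0],[0.036,-0.047,-0.002,0.207,0],[0,-0.047,-0.002,0.207,0],[0,-0.047,-0.002,0.207,0],[0,-0.047,-0.002,0.207,0],[0,-0.047,-0.002,0.207,0],[0,-0.047,-0.002,0.207,0]]';  python3 -c "
from h import *
go([.603,.16,.034],86.67)"
```

```text
time: 9.55
ee_pos: [0.6027, 0.1596, 0.0346]
ee_rot: [179.9, -0.0, 86.3]
force: [0.0, -1.0, 6.2]
finger_gap: 0.0181
grip_force: 59.6
pos [0.6027 0.1596 0.0346] yaw 86.28070157647039 t 9.55  -> rows d [0.0004 0.0003 0.0006] turn -0.38929842352960975 dist 0.0007733298911305306 gap 0.01811540579337361
```

```bash
python3 shift.py '[[0,0,0,-0.04,0],[0,0,0,-0.08,0],[0,-0.0988,-0.1026,-0.08,-2.5],[0,-0.0988,-0.1026,-0.08,-2.5],[0,-0.0988,-0.1026,-0.08,-2.5],[0,-0.0988,-0.1026,-0.08,-2.5],[0,-0.0988,-0.1026,-0.08,-2.5],[0,-0.0988,-0.1026,-0.06,-2.5],[0,-0.0988,-0.1026,-0.045,-2.5],[0,-0.0988,-0.1026,-0.035,-2.5],[0,-0.0988,-0.1026,-0.028,-2.5],[0,-0.0988,-0.1026,-0.025,-2.5],[0,-0.0988,-0.1026,-0.025,-2.5]]';  python3 - <<'E'
from h import *
go([.494,.0595,.0576],88.8);print(bot.sense()['force'])
E
```

```text
time: 10.85
ee_pos: [0.4935, 0.0677, 0.0582]
ee_rot: [-180.0, 0.0, 88.8]
force: [0.3, -0.1, -0.4]
finger_gap: 0.0181
grip_force: 58.9
pos [0.4935 0.0677 0.0582] yaw 88.78250358736526 t 10.85  -> rows d [-0.0082  0.0007  0.0006] turn -0.017496412634741887 dist 0.008216433423893749 gap 0.01807733307760426
[ 0.3261 -0.0777 -0.3713]
```

```bash
python3 shift.py '[[0,-0.003,0,0.0,0],[0,-0.006,0,0.0,0],[0,-0.007,0,0.0,0],[0,-0.008,0,0.0,0],[0,-0.009,0,0.0,0],[0,-0.009,0,0.0,0]]'
```

```text
time: 11.45
ee_pos: [0.4936, 0.0618, 0.0591]
ee_rot: [179.9, -0.3, 88.8]
force: [0.2, 38.7, 0.1]
finger_gap: 0.0183
grip_force: 59.0
```

```bash
python3 shift.py '[[0,0.0025,0,0.0,0],[0,0.0025,0,0.001,0],[0,0.0025,0,0.002,0],[0,0.0025,0,0.002,0],[0.036,0.0025,0,0.002,0],[0.036,0.0025,0,0.002,0],[0.036,0.0025,0,0.002,0],[0.036,0.0025,0,-0.03,0],[0.036,0.0025,0,-0.07,0],[0.036,0.0025,0,-0.12,0],[0.036,0.0325,0,-0.16,0],[0.036,0.0725,0,-0.18,0],[0.036,0.0725,0,-0.18,0],[0.036,0.0725,0,-0.18,0],[0.036,0.0725,0,-0.18,0]]';  python3 - <<'E'
from h import *
f=snap("wrist","w4");go([.4415,.0155,.15],88.8)
cv2.imwrite("pics/w4c.png",cv2.resize(f["pixels"][140:420,170:450],None,fx=2,fy=2)[:,:,::-1])
E
```

```text
time: 12.95
ee_pos: [0.4944, 0.1303, 0.2374]
ee_rot: [-179.9, 0.0, 88.7]
force: [0.0, -0.0, -0.2]
finger_gap: 0.0359
grip_force: 0.0
pos [0.4944 0.1301 0.2373] yaw 88.71872846143219 t 13.0  -> rows d [-0.1157 -0.0502  0.0875] turn -0.08127153856780467 dist 0.15352475692621664 gap 0.03610383304522628
```

View pics/w4c.png

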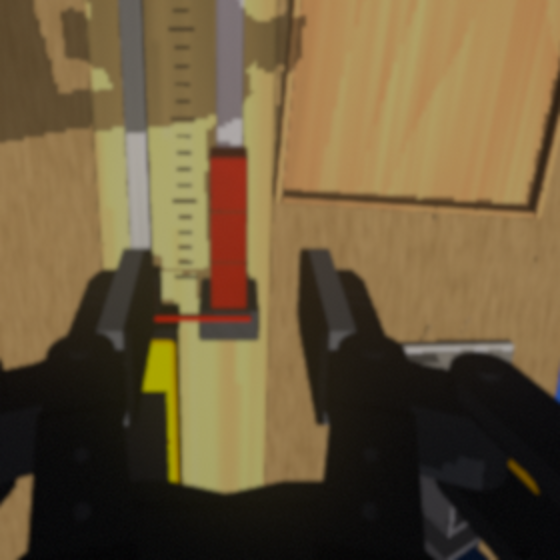

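Red lies straight on the bed, end at the stop (crop (228,307)); its far end is at crop (229,152) and the pointer at crop row 318. Measuring these now.

Run:
```python
from h import *
f=bot.grab_frame("wrist");c=lambda u,v:(170+(u+.5)/2-.5,140+(v+.5)/2-.5)
rod(f,"red",.046,(265,300,205,297))
for n,p,z in[("far top edge",(229,157),.046),("stop top edge",(229,308),.046),("pointer tip",(250,318),.0525),("ptr left",(158,319),.0525),("bed far",(229,30),.026)]:print(n,c(*p),plane(f,*c(*p),z))
g=bot.grab_frame("scene");b=bot.grab_frame("side")
hs=cv2.cvtColor(b["pixels"],cv2.COLOR_RGB2HSV)
```

```text
red px (284.0, 255.5) centre [0.4943 0.0633] size [0.0899 0.0198] axis deg 88.77709
far top edge (284.25, 218.25) [0.4954 0.1068 0.046 ]
stop top edge (284.25, 293.75) [0.4936 0.0186 0.046 ]
pointer tip (294.75, 298.75) [0.5049 0.0163 0.0525]
ptr left (248.75, 299.25) [0.4549 0.0167 0.0525]
bed far (284.25, 154.75) [0.4968 0.1681 0.026 ]
```

```bash
python3 shift.py '[[0.036,-0.1138,-0.0507,0,-90],[0.036,-0.1138,-0.0507,0,-90],[0.036,-0.1138,-0.0507,0,-90],[0.036,-0.1138,-0.0507,0,-90],[0.036,-0.1138,-0.0507,0,-90],[0.036,-0.1138,-0.0507,0,-90],[0.036,-0.1138,-0.0507,0.04,-90],[0.036,-0.1138,-0.0507,0.08,-90],[0.036,-0.1138,-0.0507,0.097,-90],[0.036,-0.1138,-0.0507,0.097,-90],[0.036,-0.1138,-0.0507,0.097,-90],[0.036,-0.1138,-0.0507,0.097,-90],[0.036,-0.1138,-0.0507,0.097,-90]]';  python3 - <<'E'
from h import *
f=bot.grab_frame("wrist");go([.4412,.0175,.068],178.8)
cv2.imwrite("pics/w5.png",f["pixels"][:,:,::-1])
hsv=cv2.cvtColor(f["pixels"],cv2.COLOR_RGB2HSV);m=(((hsv[...,0]<8)|(hsv[...,0]>172))&(hsv[...,1]>150)&(hsv[...,2]>60)).astype(np.uint8)
for c in cv2.findContours(m,0,2)[0]:
    if cv2.contourArea(c)>60: print(cv2.boundingRect(c))
print(proj(f,[.4412,.0175,.071]))
E
```

```text
time: 14.45
ee_pos: [0.4415, 0.0181, 0.1412]
ee_rot: [-180.0, -0.0, 178.6]
force: [0.4, 0.4, -0.5]
finger_gap: 0.0358
grip_force: 0.0
pos [0.4415 0.0182 0.1413] yaw 178.5917302654714 t 14.5  -> rows d [ 0.0003 -0.0007  0.0733] turn -0.20826973452861353 dist 0.07329201638332085 gap 0.0359061357982721
(352, 278, 46, 24)
(269, 226, 51, 86)
[278.9739 242.9552]
```

View pics/w5.png

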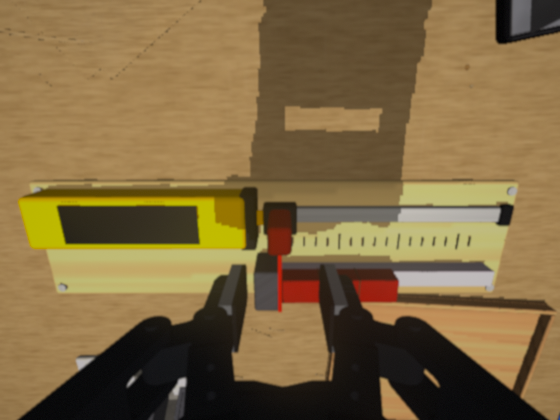

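The knob is centred between the fingers at (280,243), with red against the stop at (280–397,290). Descending to grip.

```bash
python3 shift.py '[[0.036,0,-0.0005,0.03,0],[0.036,0,-0.0005,0.055,0],[0.036,0,-0.0005,0.068,0],[0.036,0,-0.0005,0.073,0],[0.036,0,-0.0005,0.073,0],[0,0,-0.0005,0.073,0],[0,0,-0.0005,0.073,0],[0,0,-0.0005,0.073,0],[0,0,-0.0005,0.073,0],[0,0,-0.0005,0.073,0]]'
```

```text
time: 15.5
ee_pos: [0.442, 0.0176, 0.0692]
ee_rot: [-180.0, 0.1, 178.8]
force: [-2.3, -3.3, 7.0]
finger_gap: 0.0152
grip_force: 59.0
```

```bash
python3 shift.py '[[0,0,0.015,0,0],[0,0,0.03,0,0],[0,0,0.045,0,0],[0,0,0.06,0,0],[0,0,0.075,0,0],[0,0,0.085,0,0],[0,0,0.09,0,0],[0,0,0.09,0,0],[0,0,0.09,0,0]]';  python3 - <<'E'
from h import *
f=bot.grab_frame("wrist");g=bot.grab_frame("side")
cv2.imwrite("pics/m6.png",np.hstack([cv2.resize(f["pixels"][200:340,200:360],(480,420)),cv2.resize(g["pixels"][220:290,260:330],(320,420)[::1] if 0 else (320,420))])[:,:,::-1])
E
```

```text
time: 16.4
ee_pos: [0.4441, 0.1077, 0.0693]
ee_rot: [-180.0, 0.1, 178.8]
force: [0.8, -4.9, 5.7]
finger_gap: 0.0147
grip_force: 59.0
```

View pics/m6.png

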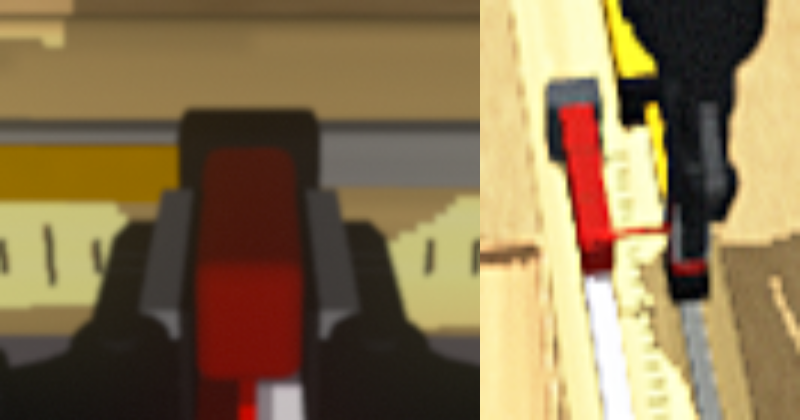

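The pointer sits at the far end of the red rod (side crop (630,233), rod end about (598,245)). Now holding.

```bash
for i in 1 2; do python3 shift.py '[[0,0,0,0,0],[0,0,0,0,0],[0,0,0,0,0],[0,0,0,0,0],[0,0,0,0,0],[0,0,0,0,0],[0,0,0,0,0],[0,0,0,0,0],[0,0,0,0,0],[0,0,0,0,0],[0,0,0,0,0],[0,0,0,0,0],[0,0,0,0,0],[0,0,0,0,0],[0,0,0,0,0],[0,0,0,0,0],[0,0,0,0,0]]'; done
python3 - <<'E'
from h import *
g=bot.grab_frame("side")
hsv=cv2.cvtColor(g["pixels"],cv2.COLOR_RGB2HSV)[220:290,260:330];m=(((hsv[...,0]<8)|(hsv[...,0]>172))&(hsv[...,1]>130)).astype(np.uint8)
for c in cv2.findContours(m,0,2)[0]: print(cv2.boundingRect(c))
E
```

```text
time: 18.2
ee_pos: [0.4441, 0.1075, 0.0693]
ee_rot: [-180.0, 0.1, 178.8]
force: [0.8, -5.3, 5.9]
finger_gap: 0.0147
grip_force: 59.1
time: 19.9
ee_pos: [0.4441, 0.1075, 0.0693]
ee_rot: [-180.0, 0.1, 178.8]
force: [0.4, -5.7, 5.7]
finger_gap: 0.0147
grip_force: 59.1
(45, 49, 2, 1)
(41, 42, 8, 4)
(32, 38, 7, 1)
(40, 35, 2, 4)
(17, 17, 13, 29)
```

```bash
python3 shift.py '[[0,0,-0.02,0,0],[0,0,-0.04,0,0],[0,0,-0.06,0,0],[0,0,-0.08,0,0],[0,0,-0.089,0,0],[0.034,0,-0.089,0,0],[0.034,0,-0.089,0,0],[0.034,0,-0.089,0,0],[0.034,0,-0.089,-0.04,0],[0.034,0,-0.089,-0.09,0],[0.034,0,-0.089,-0.09,0]]' | head -2; python3 shift.py '[[0.036,-0.0508,0.045,0,90],[0.036,-0.0508,0.045,0,90],[0.036,-0.0508,0.045,0,90],[0.036,-0.0508,0.045,0,90],[0.036,-0.0508,0.045,0,90],[0.036,-0.0508,0.045,0,90],[0.036,-0.0508,0.045,0,90],[0.036,-0.0508,0.045,0,90],[0.036,-0.0508,0.045,0,90],[0.036,-0.0508,0.045,0,90],[0.036,-0.0508,0.045,0,90],[0.036,-0.0508,0.045,0,90]]'
python3 - <<'E'
from h import *
go([.494,.0625,.057],88.8)
f=bot.grab_frame("wrist");rod(f,"red",.046,(180,380,100,330))
E
```

```text
time: 21.05
ee_pos: [0.4438, 0.0194, 0.1637]
time: 22.25
ee_pos: [0.4932, 0.0633, 0.1581]
ee_rot: [-180.0, -0.0, 88.8]
force: [0.3, 0.7, -0.1]
finger_gap: 0.0359
grip_force: 0.0
pos [0.4932 0.0633 0.1581] yaw 88.75656368817575 t 22.25  -> rows d [-0.0007  0.0009  0.1011] turn -0.04343631182425156 dist 0.1010771847709692 gap 0.03587733523600852
red px (284.0, 220.5) centre [0.4948 0.063 ] size [0.0912 0.0206] axis deg 88.09662
```

```bash
python3 shift.py '[[0.036,0,0.001,0.04,0],[0.036,0,0.001,0.07,0],[0.036,0,0.001,0.09,0],[0.036,0,0.001,0.101,0],[0.036,0,0.001,0.101,0],[0,0,0.001,0.101,0],[0,0,0.001,0.101,0],[0,0,0.001,0.101,0],[0,0,0.001,0.101,0],[0,0,0.001,0.06,0],[0,0,0.001,0.02,0],[0,0,0.001,0,0],[0,0,0.001,0,0]]'
python3 - <<'E'
from h import *
g=snap("side","s7");w=snap("wrist","w7")
for nm in("side0","s7"):
    h=cv2.cvtColor(cv2.imread(f"pics/{nm}.png"),cv2.COLOR_BGR2HSV)
    print(nm,"row290",h[290,205:290:3].tolist());print("col245",h[250:335:3,245].tolist())
E
```

```text
time: 23.6
ee_pos: [0.4955, 0.0628, 0.1615]
ee_rot: [179.7, -0.0, 88.8]
force: [-0.6, 0.1, -0.4]
finger_gap: 0.0184
grip_force: 59.5
side0 row290 [[132, 35, 205], [20, 111, 227], [21, 101, 233], [21, 100, 232], [17, 134, 204], [21, 108, 249], [23, 100, 250], [21, 103, 248], [22, 103, 249], [23, 98, 252], [23, 96, 252], [24, 87, 251], [21, 107, 249], [23, 105, 250], [23, 92, 251], [25, 84, 251], [23, 98, 251], [24, 89, 251], [23, 98, 251], [23, 95, 252], [22, 99, 250], [22, 104, 248], [20, 106, 246], [18, 121, 233], [18, 126, 198], [26, 92, 249], [26, 76, 251], [27, 90, 245], [90, 2, 252]]
col245 [[21, 99, 233], [21, 105, 233], [21, 104, 234], [21, 104, 233], [16, 132, 187], [19, 122, 247], [24, 89, 251], [23, 93, 251], [23, 95, 251], [23, 95, 251], [22, 104, 249], [21, 110, 248], [22, 102, 249], [22, 101, 250], [22, 103, 249], [23, 101, 250], [23, 100, 251], [23, 95, 251], [23, 93, 251], [23, 98, 251], [23, 92, 251], [23, 94, 251], [23, 95, 251], [20, 108, 253], [15, 136, 116], [21, 109, 236], [21, 104, 230], [21, 110, 229], [20, 108, 229]]
s7 row290 [[133, 38, 221], [22, 105, 237], 
[... 153 characters left out ...]
3, 97, 252], [24, 92, 253], [25, 84, 254], [27, 69, 254], [25, 84, 254], [26, 76, 254], [24, 87, 254], [25, 82, 254], [24, 87, 253], [23, 88, 253], [22, 102, 250], [19, 115, 242], [18, 122, 218], [27, 79, 254], [28, 68, 253], [27, 78, 252], [0, 0, 255]]
col245 [[23, 93, 242], [24, 99, 241], [24, 94, 242], [23, 93, 241], [16, 131, 209], [21, 112, 255], [25, 80, 254], [25, 76, 254], [25, 78, 254], [25, 80, 254], [23, 93, 252], [23, 94, 252], [24, 92, 253], [24, 89, 253], [24, 90, 253], [24, 89, 253], [24, 85, 254], [24, 93, 253], [25, 82, 254], [24, 88, 254], [24, 83, 254], [24, 79, 254], [24, 80, 254], [24, 98, 255], [14, 129, 128], [23, 94, 247], [22, 98, 237], [21, 104, 238], [23, 97, 242]]
```

```bash
cat >> h.py <<'E'
def tray(f,n="",hmax=18,smin=112):
    # warp the z=0.016 plane to a 1 mm top view, find the rim, fit a rectangle
    S=1000.;X0,Y0=.50,.0
    src=np.array([proj(f,[X0+a/S,Y0+b/S,.016]) for a,b in((0,0),(240,0),(240,340),(0,340))],np.float32)
    M=cv2.getPerspectiveTransform(src,np.array([(0,0),(240,0),(240,340),(0,340)],np.float32))
    t=cv2.warpPerspective(f["pixels"],M,(240,340));h=cv2.cvtColor(t,cv2.COLOR_RGB2HSV)
    m=((h[...,0]<=hmax)&(h[...,0]>8)&(h[...,1]>smin)).astype(np.uint8);m=cv2.morphologyEx(m,3,np.ones((5,5)))
    c=max(cv2.findContours(m,0,2)[0],key=lambda c:cv2.contourArea(cv2.convexHull(c)))
    r=cv2.minAreaRect(c);b=cv2.boxPoints(r);e=max([b[i]-b[i-1] for i in range(4)],key=np.linalg.norm)
    ang=np.degrees(np.arctan2(e[1],e[0]))%180
    print(n,"tray centre",X0+r[0][0]/S,Y0+r[0][1]/S,"size",r[1],"long axis deg",ang);return m,t
E
python3 - <<'E'
from h import *
g=bot.grab_frame("side");s=bot.grab_frame("scene");w=bot.grab_frame("wrist")
for n in"side","scene":
    f=dict(side=g,scene=s)[n]
    tray(f,n+" now")
    f["pixels"]=cv2.imread(f"pics/{n}0.png")[:,:,::-1].copy();tray(f,n+"0")
m,t=tray(w,"wrist");cv2.imwrite("pics/t8.png",cv2.resize(np.hstack([t,cv2.merge([m*255]*3)])[:,:,::-1],None,fx=1.6,fy=1.6))
E
```

```text
side now tray centre 0.6060872726440429 0.16522760009765625 size (207.55491638183594, 154.06809997558594) long axis deg 85.05699
side0 tray centre 0.6068104705810546 0.16447010803222656 size (208.78431701660156, 153.14044189453125) long axis deg 85.20017
scene now tray centre 0.5929878387451172 0.12232454681396485 size (58.02429962158203, 37.89731979370117) long axis deg 80.83766
scene0 tray centre 0.5245 0.0395 size (5.0, 21.0) long axis deg 0.0
wrist tray centre 0.6005 0.1085 size (217.0, 201.0) long axis deg 90.0
```

```bash
python3 shift.py '[[0,0.0994,0.0664,0,3],[0,0.0994,0.0664,0,3],[0,0.0994,0.0664,0,3],[0,0.0994,0.0664,0,3],[0,0.0994,0.0664,0.04,3],[0,0.0994,0.0664,0.08,3],[0,0.0994,0.0664,0.105,3],[0,0.0994,0.0664,0.115,3],[0,0.0994,0.0664,0.118,3],[0,0.0994,0.0664,0.12,3],[0,0.0994,0.0664,0.122,3],[0,0.0994,0.0664,0.122,3]]'; python3 -c "
from h import *
go([.564,.161,.036],85.8)"
```

```text
time: 25.05
ee_pos: [0.5633, 0.1607, 0.0375]
ee_rot: [179.9, -0.1, 85.8]
force: [0.2, 5.0, 11.7]
finger_gap: 0.0183
grip_force: 63.8
pos [0.5633 0.1607 0.0375] yaw 85.76865807105534 t 25.05  -> rows d [0.0003 0.0006 0.0015] turn -0.031341928944655706 dist 0.0016696027891639734 gap 0.018289421723413975
```

```bash
python3 shift.py '[[0.028,0,0,0,0],[0.028,0,0,0,0],[0.028,0,0,0,0],[0.028,0,0,-0.04,0],[0.028,0,0,-0.09,0],[0.028,0,0,-0.14,0],[0.036,-0.215,0.116,-0.2,-94.2],[0.036,-0.215,0.116,-0.2,-94.2],[0.036,-0.215,0.116,-0.2,-94.2],[0.036,-0.215,0.116,-0.2,-94.2],[0.036,-0.215,0.116,-0.2,-94.2],[0.036,-0.215,0.116,-0.2,-94.2],[0.036,-0.215,0.116,-0.2,-94.2],[0.036,-0.215,0.116,-0.2,-94.2],[0.036,-0.215,0.116,-0.2,-94.2],[0.036,-0.215,0.116,-0.2,-94.2],[0.036,-0.215,0.116,-0.2,-94.2],[0.036,-0.215,0.116,-0.2,-94.2],[0.036,-0.215,0.116,-0.2,-94.2]]'
python3 - <<'E'
from h import *
go([.663,-.062,.118],180)
g=bot.grab_frame("side");tray(g)
rod(g,"red",.022,(205,300,250,335));rod(g,"yellow",.06,(195,255,190,235),smin=170)
s=bot.grab_frame("scene");rod(s,"red",.022,(205,275,170,220))
E
```

```text
time: 26.95
ee_pos: [0.6625, -0.0624, 0.236]
ee_rot: [180.0, -0.0, 179.7]
force: [-0.6, 0.1, -0.5]
finger_gap: 0.0356
grip_force: 0.0
pos [ 0.6625 -0.0624  0.236 ] yaw 179.73138013084707 t 26.95  -> rows d [-0.0006  0.0004  0.118 ] turn -0.26861986915292846 dist 0.11802817757108865 gap 0.035550514943410404
 tray centre 0.6045850601196289 0.13456996154785156 size (269.16497802734375, 152.96112060546875) long axis deg 85.32756
red px (262.8299560546875, 287.61932373046875) centre [0.5641 0.1667] size [0.1024 0.019 ] axis deg 85.300735
yellow px (217.75001525878906, 211.75001525878906) centre [ 0.6577 -0.1027] size [0.0273 0.1152] axis deg 115.98181
red px (232.30889892578125, 199.35031127929688) centre [0.558  0.1546] size [0.0971 0.0301] axis deg 85.64188
```

```bash
python3 shift.py '[[0.036,-0.001,0,0.04,0],[0.036,-0.001,0,0.07,0],[0.036,-0.001,0,0.095,0],[0.036,-0.001,0,0.11,0],[0.036,-0.001,0,0.118,0],[0.036,-0.001,0,0.118,0],[0,-0.001,0,0.118,0],[0,-0.001,0,0.118,0],[0,-0.001,0,0.118,0],[0,-0.001,0,0.118,0],[0,-0.001,0,0.118,0]]'; python3 shift.py '[[0.0,-0.005,0,-0.0087,0],[0.0,-0.01,0,-0.0173,0],[0.0,-0.015,0,-0.026,0],[0.0,-0.02,0,-0.0346,0],[0.0,-0.025,0,-0.0433,0],[0.0,-0.03,0,-0.052,0],[0.0,-0.03,0,-0.08,0],[0.0,-0.03,0,-0.12,0],[0.0,-0.03,0,-0.14,0],[0.0,-0.03,0,-0.14,0]]'; python3 -c "
from h import *
tray(bot.grab_frame('side'));go([.64,.195,.107],86)"
```

```text
time: 28.15
ee_pos: [0.6641, -0.0625, 0.1196]
ee_rot: [-180.0, 0.1, 180.0]
force: [-1.5, -1.9, 6.6]
finger_gap: 0.0189
grip_force: 59.3
time: 29.15
ee_pos: [0.6948, -0.0622, 0.2629]
ee_rot: [-180.0, 0.4, 180.0]
force: [0.2, 0.2, -0.7]
finger_gap: 0.0193
grip_force: 58.9
 tray centre 0.6047407836914063 0.13647550964355468 size (265.5041198730469, 153.12403869628906) long axis deg 85.32756
pos [ 0.6943 -0.0622  0.2602] yaw 179.97977817762225 t 29.2  -> rows d [0.0549 0.2572 0.1529] turn -86.02022182237775 dist 0.30421266668577873 gap 0.0192674356691143
```

```bash
python3 shift.py '[[0,0.069,0.24,0,94],[0,0.069,0.24,0,94],[0,0.069,0.24,0,94],[0,0.069,0.24,0,94],[0,0.069,0.24,0,94],[0,0.069,0.24,0,94],[0,0.069,0.24,0,94],[0,0.069,0.24,0,94],[0,0.069,0.24,0,94],[0,0.069,0.24,0,94],[0,0.069,0.24,0,94],[0,0.069,0.24,0,94],[0,0.069,0.24,0.05,94],[0,0.069,0.24,0.09,94],[0,0.069,0.24,0.12,94],[0,0.069,0.24,0.135,94],[0,0.069,0.24,0.145,94],[0,0.069,0.24,0.15,94],[0,0.069,0.24,0.15,94]]'
python3 -c "
from h import *
go([.625,.178,.1036],86);f=bot.grab_frame('side');tray(f);rod(f,'red',.022,(205,300,250,335))"
```

```text
time: 31.1
ee_pos: [0.625, 0.1778, 0.1088]
ee_rot: [180.0, -0.0, 86.0]
force: [-0.1, -0.6, -0.3]
finger_gap: 0.0192
grip_force: 58.8
pos [0.625  0.1778 0.1088] yaw 86.02467534126276 t 31.1  -> rows d [ 0.0002 -0.      0.0052] turn 0.02467534126276405 dist 0.005163813031505376 gap 0.0191689146434249
 tray centre 0.587874755859375 0.1853282470703125 size (209.09791564941406, 190.25511169433594) long axis deg 84.32259
red px (263.0, 287.5) centre [0.5635 0.1665] size [0.1021 0.0202] axis deg 82.627205
```

Red is unmoved, so the tray hasn't shifted. Lower and release as before.

```bash
python3 shift.py '[[0,0,0,0.003,0],[0,0,0,0.005,0],[0,0,0,0.006,0],[0.03,0,0,0.006,0],[0.03,0,0,0.006,0],[0.03,0,0,0.006,0],[0.03,0,0,0.006,0],[0.03,0,0,0.006,0],[0.03,0,0,-0.02,0],[0.03,0,0,-0.06,0],[0.03,0,0,-0.1,0],[0.036,0.03,0,-0.13,0],[0.036,0.03,0,-0.13,0],[0.036,0.03,0,-0.13,0]]'
python3 - <<'E'
from h import *
g=snap("wrist","w9")
c,a=rod(g,"yellow",.022,(200,345,120,300),smin=150)
rod(g,"red",.022,(200,345,120,300))
go([c[0],c[1],.034],a)
E
```

```text
time: 32.55
ee_pos: [0.6267, 0.208, 0.2382]
ee_rot: [180.0, 0.0, 86.0]
force: [0.5, -0.4, -0.7]
finger_gap: 0.0358
grip_force: 0.0
yellow px (283.5, 233.0) centre [0.6239 0.1556] size [0.1228 0.0205] axis deg 85.541245
red px (229.42930603027344, 232.2982940673828) centre [0.5642 0.1618] size [0.09   0.0196] axis deg 85.649124
pos [0.6265 0.2074 0.2371] yaw 85.99068766140799 t 32.6  -> rows d [-0.0518  0.0013  0.2032] turn 0.44944315457205164 dist 0.20965194919848743 gap 0.03603649852413554
```

View pics/w9.png

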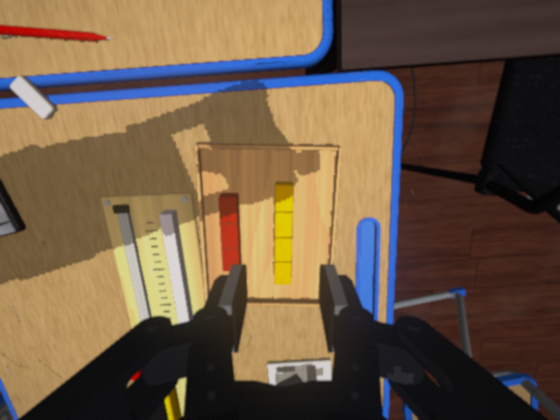

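Red (230,232) and yellow (284,233) lie flat side by side in the tray. Grasping yellow.

```bash
python3 shift.py '[[0.036,-0.052,0.001,0.05,0.4],[0.036,-0.052,0.001,0.1,0.4],[0.036,-0.052,0.001,0.14,0.4],[0.036,-0.052,0.001,0.17,0.4],[0.036,-0.052,0.001,0.19,0.4],[0.036,-0.052,0.001,0.2,0.4],[0.036,-0.052,0.001,0.203,0.4],[0.036,-0.052,0.001,0.203,0.4],[0.036,-0.052,0.001,0.203,0.4],[0,-0.052,0.001,0.203,0.4],[0,-0.052,0.001,0.203,0.4],[0,-0.052,0.001,0.203,0.4],[0,-0.052,0.001,0.203,0.4],[0,-0.052,0.001,0.203,0.4],[0,-0.052,0.001,0.163,0.4],[0,-0.052,0.001,0.123,0.4],[0,-0.052,0.001,0.123,0.4]]';  python3 -c "
from h import *
go([.495,.0866,.058],88.8)"
```

```text
time: 34.3
ee_pos: [0.6264, 0.1562, 0.1216]
ee_rot: [179.5, -0.1, 85.6]
force: [1.1, -0.2, 0.6]
finger_gap: 0.0182
grip_force: 59.1
pos [0.6264 0.1562 0.1216] yaw 85.5820358517449 t 34.3  -> rows d [-0.0797 -0.1263  0.0623] turn -3.217964148255092 dist 0.16178092999896868 gap 0.01816033541092028
```

```bash
python3 shift.py '[[0,-0.0787,-0.1232,0,-3.2],[0,-0.0787,-0.1232,0,-3.2],[0,-0.0787,-0.1232,0,-3.2],[0,-0.0787,-0.1232,0,-3.2],[0,-0.0787,-0.1232,0,-3.2],[0,-0.0787,-0.1232,0.02,-3.2],[0,-0.0787,-0.1232,0.035,-3.2],[0,-0.0787,-0.1232,0.045,-3.2],[0,-0.0787,-0.1232,0.05,-3.2],[0,-0.0787,-0.1232,0.0545,-3.2],[0,-0.0787,-0.1232,0.0545,-3.2],[0,-0.0787,-0.1232,0.0545,-3.2]]';  python3 -c "
from h import *
go([.495,.0776,.058],88.8)"
```

```text
time: 35.5
ee_pos: [0.4956, 0.0868, 0.0612]
ee_rot: [180.0, -0.0, 88.8]
force: [0.2, 0.6, -0.9]
finger_gap: 0.0181
grip_force: 59.1
pos [0.4956 0.0868 0.0612] yaw 88.7746008037482 t 35.5  -> rows d [-0.0092 -0.0004  0.0032] turn -0.025399196251797207 dist 0.009753431845847373 gap 0.01813470642189266
```

```bash
python3 shift.py '[[0,-0.003,0,0.0025,0],[0,-0.006,0,0.0025,0],[0,-0.007,0,0.0025,0],[0,-0.008,0,0.0025,0],[0,-0.009,0,0.0025,0],[0,-0.009,0,0.0025,0]]'
```

```text
time: 36.1
ee_pos: [0.4953, 0.0778, 0.0586]
ee_rot: [180.0, -0.0, 88.8]
force: [0.2, 2.8, 5.3]
finger_gap: 0.0187
grip_force: 59.9
```

```bash
python3 shift.py '[[0,-0.001,0,0,0],[0,-0.002,0,0,0],[0,-0.002,0,0,0]]'
```

```text
time: 36.4
ee_pos: [0.4953, 0.0776, 0.0586]
ee_rot: [179.9, -0.2, 88.8]
force: [0.5, 22.0, 3.0]
finger_gap: 0.0186
grip_force: 59.6
```

```bash
python3 shift.py '[[0,0.0015,0,0,0],[0,0.0015,0,0.0005,0],[0.036,0.0015,0,0.0005,0],[0.036,0.0015,0,0.0005,0],[0.036,0.0015,0,0.0005,0],[0.036,0.0015,0,-0.03,0],[0.036,0.0015,0,-0.07,0],[0.036,0.0015,0,-0.1,0],[0.036,-0.0593,-0.052,-0.1,-90],[0.036,-0.0593,-0.052,-0.1,-90],[0.036,-0.0593,-0.052,-0.1,-90],[0.036,-0.0593,-0.052,-0.1,-90],[0.036,-0.0593,-0.052,-0.1,-90],[0.036,-0.0593,-0.052,-0.1,-90],[0.036,-0.0593,-0.052,-0.1,-90],[0.036,-0.0593,-0.052,-0.1,-90],[0.036,-0.0593,-0.052,-0.1,-90],[0.036,-0.0593,-0.052,-0.1,-90],[0.036,-0.0593,-0.052,-0.1,-90],[0.036,-0.0593,-0.052,-0.1,-90]]';  python3 - <<'E'
from h import *
go([.442,.0176,.069],178.8)
f=snap("wrist","w10");rod(f,"yellow",.046,(250,500,262,320),smin=150)
E
```

```text
time: 38.4
ee_pos: [0.4417, 0.0175, 0.1581]
ee_rot: [-180.0, -0.0, 178.8]
force: [0.7, -0.2, 0.1]
finger_gap: 0.0361
grip_force: 0.0
pos [0.4417 0.0175 0.1581] yaw 178.82530200392546 t 38.4  -> rows d [-0.0003  0.0002  0.0891] turn 0.02530200392544657 dist 0.08914744122776311 gap 0.03612718675596634
yellow px (355.5, 286.0) centre [0.4995 0.0773] size [0.1179 0.0445] axis deg 88.81724
```

```bash
python3 shift.py '[[0.036,0,0,0.04,0],[0.036,0,0,0.065,0],[0.036,0,0,0.08,0],[0.036,0,0,0.089,0],[0.036,0,0,0.089,0],[0,0,0,0.089,0],[0,0,0,0.089,0],[0,0,0,0.089,0],[0,0,0,0.089,0],[0,0,0,0.089,0]]'; python3 shift.py '[[0,0,0.015,0,0],[0,0,0.03,0,0],[0,0,0.045,0,0],[0,0,0.06,0,0],[0,0,0.075,0,0],[0,0,0.09,0,0],[0,0,0.105,0,0],[0,0,0.115,0,0],[0,0,0.12,0,0],[0,0,0.12,0,0],[0,0,0.12,0,0]]';  python3 - <<'E'
from h import *
g=bot.grab_frame("side")
cv2.imwrite("pics/m11.png",cv2.resize(g["pixels"][220:290,255:335],None,fx=6,fy=6)[:,:,::-1])
E
```

```text
time: 39.45
ee_pos: [0.4422, 0.0174, 0.0702]
ee_rot: [-180.0, 0.1, 178.8]
force: [-2.3, -3.3, 7.2]
finger_gap: 0.015
grip_force: 59.3
time: 40.55
ee_pos: [0.445, 0.1374, 0.0702]
ee_rot: [-180.0, 0.1, 178.8]
force: [1.0, -7.7, 4.2]
finger_gap: 0.0151
grip_force: 59.2
```

View pics/m11.png

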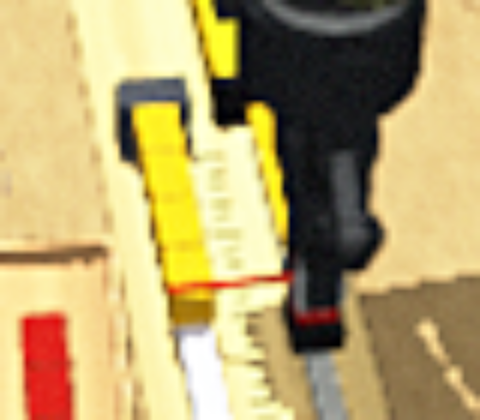

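The pointer (170–290, 283) crosses the yellow rod's far end, as it did with red. Now holding.

```bash
for i in 1 2; do python3 shift.py '[[0,0,0,0,0],[0,0,0,0,0],[0,0,0,0,0],[0,0,0,0,0],[0,0,0,0,0],[0,0,0,0,0],[0,0,0,0,0],[0,0,0,0,0],[0,0,0,0,0],[0,0,0,0,0],[0,0,0,0,0],[0,0,0,0,0],[0,0,0,0,0],[0,0,0,0,0],[0,0,0,0,0],[0,0,0,0,0],[0,0,0,0,0]]'; done; python3 -c "
from h import *
tray(bot.grab_frame('side'))"
```

```text
time: 42.3
ee_pos: [0.445, 0.1372, 0.0702]
ee_rot: [-180.0, 0.1, 178.8]
force: [0.2, -6.3, 5.8]
finger_gap: 0.0147
grip_force: 59.3
time: 44.0
ee_pos: [0.4451, 0.1372, 0.0702]
ee_rot: [-180.0, 0.1, 178.8]
force: [0.9, -6.7, 6.1]
finger_gap: 0.0153
grip_force: 59.3
 tray centre 0.6060760040283203 0.1651238250732422 size (207.6511688232422, 154.1573944091797) long axis deg 85.03026
```

```bash
python3 shift.py '[[0,0,-0.02,0,0],[0,0,-0.04,0,0],[0,0,-0.06,0,0],[0,0,-0.08,0,0],[0,0,-0.1,0,0],[0,0,-0.119,0,0],[0,0,-0.119,0,0],[0.034,0,-0.119,0,0],[0.034,0,-0.119,0,0],[0.034,0,-0.119,0,0],[0.034,0,-0.119,-0.04,0],[0.034,0,-0.119,-0.09,0],[0.034,0,-0.119,-0.09,0]]' | head -2; python3 shift.py '[[0.036,-0.052,0.059,0,90],[0.036,-0.052,0.059,0,90],[0.036,-0.052,0.059,0,90],[0.036,-0.052,0.059,0,90],[0.036,-0.052,0.059,0,90],[0.036,-0.052,0.059,0,90],[0.036,-0.052,0.059,0,90],[0.036,-0.052,0.059,0,90],[0.036,-0.052,0.059,0,90],[0.036,-0.052,0.059,0,90],[0.036,-0.052,0.059,0,90],[0.036,-0.052,0.059,0,90]]'
python3 - <<'E'
from h import *
go([.495,.0777,.058],88.8)
f=bot.grab_frame("wrist");rod(f,"yellow",.046,(262,305,100,330),smin=170)
E
```

```text
time: 45.35
ee_pos: [0.4441, 0.0189, 0.1647]
time: 46.55
ee_pos: [0.4949, 0.0768, 0.159]
ee_rot: [-180.0, -0.0, 88.7]
force: [0.3, -0.6, -0.1]
finger_gap: 0.0357
grip_force: 0.0
pos [0.4949 0.0768 0.159 ] yaw 88.73630580712255 t 46.55  -> rows d [0.0009 0.0001 0.101 ] turn -0.06369419287744904 dist 0.10104107458607717 gap 0.03572213063155864
yellow px (283.4999694824219, 216.49996948242188) centre [0.4954 0.0774] size [0.1198 0.0212] axis deg 88.74215
```

```bash
python3 shift.py '[[0.036,0.001,0,0.04,0],[0.036,0.001,0,0.07,0],[0.036,0.001,0,0.09,0],[0.036,0.001,0,0.101,0],[0.036,0.001,0,0.101,0],[0,0.001,0,0.101,0],[0,0.001,0,0.101,0],[0,0.001,0,0.101,0],[0,0.001,0,0.101,0],[0,0.001,0,0.06,0],[0,0.001,0,0.02,0],[0,0.001,0,0,0],[0,0.0815,0.1474,0,3],[0,0.0815,0.1474,0,3],[0,0.0815,0.1474,0,3],[0,0.0815,0.1474,0,3],[0,0.0815,0.1474,0,3],[0,0.0815,0.1474,0,3],[0,0.0815,0.1474,0,3]]'
python3 - <<'E'
from h import *
go([.644,.155,.037],85.7)
f=bot.grab_frame("side");tray(f);rod(f,"red",.022,(205,300,250,335))
E
```

```text
time: 48.5
ee_pos: [0.6436, 0.1543, 0.1596]
ee_rot: [-180.0, 0.0, 85.8]
force: [1.2, -0.7, -0.5]
finger_gap: 0.0181
grip_force: 59.3
pos [0.6436 0.1543 0.1596] yaw 85.75604426796363 t 48.5  -> rows d [0.0007 0.0003 0.1226] turn 0.05604426796362816 dist 0.12262947517225911 gap 0.01812758775556867
 tray centre 0.5908307952880859 0.16847097778320314 size (204.09347534179688, 193.46762084960938) long axis deg 84.98689
red px (262.9352722167969, 287.6588134765625) centre [0.5638 0.1668] size [0.1026 0.0194] axis deg 85.99846
```

```bash
python3 shift.py '[[0,0.0005,0,0.04,0],[0,0.0005,0,0.08,0],[0,0.0005,0,0.105,0],[0,0.0005,0,0.116,0],[0,0.0005,0,0.12,0],[0,0.0005,0,0.122,0],[0,0.0005,0,0.122,0],[0.028,0.0005,0,0.122,0],[0.028,0.0005,0,0.122,0],[0.028,0.0005,0,0.122,0],[0.028,0.0005,0,0.08,0],[0.028,0.0005,0,0.03,0],[0.028,0.0005,0,-0.02,0],[0.028,0.0005,0,-0.07,0],[0.028,0.0005,0,-0.1,0]]'; python3 shift.py '[[0.036,-0.315,0.0554,0,-94.2],[0.036,-0.315,0.0554,0,-94.2],[0.036,-0.315,0.0554,0,-94.2],[0.036,-0.315,0.0554,0,-94.2],[0.036,-0.315,0.0554,0,-94.2],[0.036,-0.315,0.0554,0,-94.2],[0.036,-0.315,0.0554,0,-94.2],[0.036,-0.315,0.0554,0,-94.2],[0.036,-0.315,0.0554,0,-94.2],[0.036,-0.315,0.0554,0,-94.2],[0.036,-0.315,0.0554,0,-94.2],[0.036,-0.315,0.0554,0,-94.2],[0.036,-0.315,0.0554,0,-94.2]]'
python3 - <<'E'
from h import *
go([.676,-.163,.139],180)
f=bot.grab_frame("side");tray(f);rod(f,"red",.022,(205,300,250,335));rod(f,"yellow",.022,(210,285,255,330),smin=170)
E
```

```text
time: 50.05
ee_pos: [0.6445, 0.1552, 0.2641]
ee_rot: [179.7, -0.1, 85.8]
force: [0.5, -0.1, -0.3]
finger_gap: 0.0282
grip_force: 0.0
time: 51.35
ee_pos: [0.6762, -0.163, 0.2593]
ee_rot: [180.0, -0.0, 179.7]
force: [0.4, -0.5, 0.2]
finger_gap: 0.036
grip_force: 0.0
pos [ 0.6762 -0.163   0.2593] yaw 179.74651074277048 t 51.35  -> rows d [0.0002 0.     0.1203] turn -0.25348925722951776 dist 0.12028338409644242 gap 0.03597542827388423
 tray centre 0.6069348526000977 0.16554434204101562 size (207.3827362060547, 154.09539794921875) long axis deg 85.5154
red px (262.8205871582031, 287.6676330566406) centre [0.5641 0.1668] size [0.1025 0.019 ] axis deg 85.30075
yellow px (230.5, 290.0) centre [0.6449 0.1609] size [0.1314 0.0181] axis deg 85.5995
```

```bash
python3 shift.py '[[0.036,0,0,0.04,0],[0.036,0,0,0.075,0],[0.036,0,0,0.1,0],[0.036,0,0,0.113,0],[0.036,0,0,0.12,0],[0.036,0,0,0.12,0],[0,0,0,0.12,0],[0,0,0,0.12,0],[0,0,0,0.12,0],[0,0,0,0.12,0],[0,0,0,0.12,0]]'; python3 shift.py '[[0.0,-0.005,0,-0.0087,0],[0.0,-0.01,0,-0.0173,0],[0.0,-0.015,0,-0.026,0],[0.0,-0.02,0,-0.0346,0],[0.0,-0.025,0,-0.0433,0],[0.0,-0.03,0,-0.052,0],[0.0,-0.03,0,-0.08,0],[0.0,-0.03,0,-0.12,0],[0.0,-0.03,0,-0.14,0],[0.0,-0.03,0,-0.14,0]]'; python3 -c "
from h import *
go([.605,.178,.1285],86)"
```

```text
time: 52.5
ee_pos: [0.6768, -0.163, 0.1409]
ee_rot: [-180.0, 0.1, 180.0]
force: [0.3, 0.6, 7.0]
finger_gap: 0.0192
grip_force: 59.0
time: 53.5
ee_pos: [0.7071, -0.163, 0.2838]
ee_rot: [-179.9, 0.4, 180.0]
force: [0.6, 0.9, 0.3]
finger_gap: 0.0191
grip_force: 58.4
pos [ 0.7071 -0.163   0.2838] yaw 179.98061665558788 t 53.5  -> rows d [0.1032 0.3413 0.1541] turn -86.01938334441212 dist 0.38841040275305727 gap 0.019062552446934194
```

```bash
python3 shift.py '[[0,0.101,0.336,0,94],[0,0.101,0.336,0,94],[0,0.101,0.336,0,94],[0,0.101,0.336,0,94],[0,0.101,0.336,0,94],[0,0.101,0.336,0,94],[0,0.101,0.336,0,94],[0,0.101,0.336,0,94],[0,0.101,0.336,0,94],[0,0.101,0.336,0,94],[0,0.101,0.336,0,94],[0,0.101,0.336,0,94],[0,0.101,0.336,0.05,94],[0,0.101,0.336,0.09,94],[0,0.101,0.336,0.12,94],[0,0.101,0.336,0.135,94],[0,0.101,0.336,0.143,94],[0,0.101,0.336,0.148,94],[0,0.101,0.336,0.148,94]]'
python3 - <<'E'
from h import *
go([.605,.173,.125],86)
f=bot.grab_frame("side");rod(f,"red",.022,(205,300,250,335));rod(f,"yellow",.022,(210,285,255,330),smin=170)
E
```

```text
time: 55.4
ee_pos: [0.6057, 0.1732, 0.1319]
ee_rot: [179.9, -0.0, 86.0]
force: [-0.1, 0.4, 0.0]
finger_gap: 0.0193
grip_force: 58.6
pos [0.6057 0.1732 0.1319] yaw 86.01932709578146 t 55.4  -> rows d [-0.0002 -0.0007  0.0069] turn 0.0193270957814633 dist 0.006941640971826373 gap 0.019341804088094466
red px (262.8717346191406, 287.57525634765625) centre [0.564  0.1666] size [0.1022 0.0191] axis deg 85.55053
yellow px (230.5, 290.0) centre [0.6449 0.161 ] size [0.1312 0.0182] axis deg 85.59948
```

```bash
python3 shift.py '[[0,0,0,0.004,0],[0,0,0,0.006,0],[0,0,0,0.0075,0],[0.03,0,0,0.0075,0],[0.03,0,0,0.0075,0],[0.03,0,0,0.0075,0],[0.03,0,0,0.0075,0],[0.03,0,0,0.0075,0],[0.03,0,0,-0.02,0],[0.03,0,0,-0.06,0],[0.03,0,0,-0.1,0],[0.03,0.03,0,-0.12,0],[0.03,0.03,0,-0.12,0],[0.03,0.03,0,-0.12,0]]'
python3 - <<'E'
from h import *
g=snap("wrist","w12")
c,a=rod(g,"blue",.022,(215,345,120,310),smin=120)
rod(g,"red",.022,(200,345,120,300));rod(g,"yellow",.022,(200,345,120,300),smin=150)
go([c[0],c[1],.034],a)
E
```

```text
time: 56.85
ee_pos: [0.6073, 0.2032, 0.2509]
ee_rot: [-180.0, 0.0, 86.0]
force: [0.0, -0.1, -0.7]
finger_gap: 0.03
grip_force: 0.0
blue px (284.0, 209.5) centre [0.6071 0.1774] size [0.025  0.0158] axis deg 85.71093
red px (247.26644897460938, 223.12457275390625) centre [0.5641 0.1624] size [0.0904 0.0194] axis deg 85.70545
yellow px (317.5344543457031, 222.05857849121094) centre [0.6447 0.1566] size [0.1221 0.0217] axis deg 85.52373
pos [0.6072 0.2027 0.2502] yaw 85.9904015311035 t 56.9  -> rows d [-0.0252  0.002   0.2162] turn 0.2794716604980323 dist 0.2176430727178756 gap 0.029878763277728686
```

View pics/w12.png

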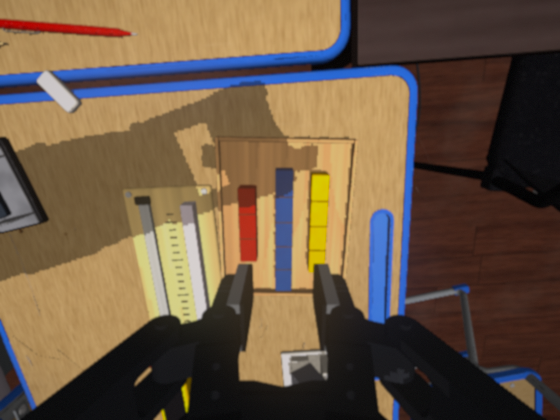

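All three lie flat: red (248,223), blue (284,230), yellow (318,222). The blue mask was broken up in shadow, so I'll use its pixel corners directly.

Run:
```python
from h import *
H["blue"]=((100,130),)*2
g=bot.grab_frame("wrist")
c,a=rod(g,"blue",.022,(265,302,150,300),smin=90,vmin=25)
go([c[0],c[1],.034],a)
```

```text
blue px (284.0, 209.0) centre [0.6068 0.1775] size [0.0284 0.016 ] axis deg 86.015236
pos [0.6072 0.2024 0.2499] yaw 85.96028193660517 t 56.95  -> rows d [-0.0247  0.0018  0.2159] turn -0.05495396427373578 dist 0.21734774129574533 gap 0.029861621008391338
```

Run:
```python
from h import *
g=bot.grab_frame("wrist")
print(cv2.cvtColor(g["pixels"],cv2.COLOR_RGB2HSV)[160:300:8,284].tolist())
H["blue"]=((100,135),)*2
c,a=rod(g,"blue",.022,(265,302,150,300),smin=70,vmin=10)
a4=[plane(g,*p,.022) for p in((275.5,168),(293.5,168),(292.5,291),(275.5,291))];print(np.mean(a4,0),*a4)
```

```text
[[15, 139, 136], [139, 35, 58], [116, 89, 86], [117, 88, 87], [117, 84, 88], [111, 145, 149], [112, 141, 148], [111, 140, 146], [112, 136, 144], [112, 136, 146], [112, 135, 145], [112, 131, 140], [112, 136, 144], [112, 136, 142], [112, 137, 143], [112, 140, 142], [111, 143, 143], [17, 123, 189]]
blue px (284.0, 230.0) centre [0.6043 0.1474] size [0.1488 0.0179] axis deg 85.58708
[0.6049 0.1478 0.022 ] [0.6007 0.2244 0.022 ] [0.6201 0.223  0.022 ] [0.6098 0.0711 0.022 ] [0.5889 0.0726 0.022 ]
```

```bash
python3 shift.py '[[0.03,-0.0547,0.0013,0.05,0.3],[0.03,-0.0547,0.0013,0.1,0.3],[0.03,-0.0547,0.0013,0.14,0.3],[0.03,-0.0547,0.0013,0.17,0.3],[0.03,-0.0547,0.0013,0.195,0.3],[0.03,-0.0547,0.0013,0.21,0.3],[0.03,-0.0547,0.0013,0.216,0.3],[0.03,-0.0547,0.0013,0.216,0.3],[0.03,-0.0547,0.0013,0.216,0.3],[0,-0.0547,0.0013,0.216,0.3],[0,-0.0547,0.0013,0.216,0.3],[0,-0.0547,0.0013,0.216,0.3],[0,-0.0547,0.0013,0.216,0.3],[0,-0.0547,0.0013,0.216,0.3],[0,-0.0547,0.0013,0.176,0.3],[0,-0.0547,0.0013,0.136,0.3],[0,-0.0547,0.0013,0.136,0.3],[0,-0.0547,0.0013,0.136,0.3],[0,-0.0547,0.0013,0.136,0.3]]';  python3 -c "
from h import *
go([.4955,.1018,.0585],88.8)"
```

```text
time: 58.9
ee_pos: [0.6045, 0.1483, 0.1144]
ee_rot: [-179.9, 0.0, 85.7]
force: [0.3, -0.3, -0.4]
finger_gap: 0.0179
grip_force: 59.5
pos [0.6045 0.1483 0.1144] yaw 85.67783629258061 t 58.9  -> rows d [-0.0545 -0.1051  0.0561] turn -3.1221637074193893 dist 0.13100207169861308 gap 0.01785833347240533
```

```bash
python3 shift.py '[[0,-0.0545,-0.1051,0,-3.1],[0,-0.0545,-0.1051,0,-3.1],[0,-0.0545,-0.1051,0,-3.1],[0,-0.0545,-0.1051,0,-3.1],[0,-0.0545,-0.1051,0.02,-3.1],[0,-0.0545,-0.1051,0.035,-3.1],[0,-0.0545,-0.1051,0.045,-3.1],[0,-0.0545,-0.1051,0.05,-3.1],[0,-0.0545,-0.1051,0.0545,-3.1],[0,-0.0545,-0.1051,0.0555,-3.1],[0,-0.0545,-0.1051,0.0555,-3.1],[0,-0.0545,-0.1051,0.0555,-3.1]]'; python3 shift.py '[[0,-0.003,0,0,0],[0,-0.006,0,0,0],[0,-0.007,0,0,0],[0,-0.008,0,0,0],[0,-0.009,0,0,0],[0,-0.009,0,0,0]]'
```

```text
time: 60.1
ee_pos: [0.4963, 0.102, 0.0602]
ee_rot: [180.0, -0.0, 88.8]
force: [-0.3, 0.9, 0.1]
finger_gap: 0.0182
grip_force: 59.5
time: 60.7
ee_pos: [0.4959, 0.0929, 0.0598]
ee_rot: [180.0, 0.0, 88.8]
force: [0.4, 0.3, -1.0]
finger_gap: 0.0185
grip_force: 59.5
```

```bash
python3 shift.py '[[0,-0.001,0,0.001,0],[0,-0.002,0,0.001,0],[0,-0.0025,0,0.001,0],[0,-0.0025,0,0.001,0]]'
```

```text
time: 61.1
ee_pos: [0.496, 0.0919, 0.059]
ee_rot: [180.0, -0.1, 88.8]
force: [0.2, 16.5, 1.1]
finger_gap: 0.0186
grip_force: 59.6
```

```bash
python3 shift.py '[[0,0.001,0,0.0005,0],[0,0.001,0,0.001,0],[0.036,0.001,0,0.001,0],[0.036,0.001,0,0.001,0],[0.036,0.001,0,0.001,0],[0.036,0.001,0,-0.03,0],[0.036,0.001,0,-0.07,0],[0.036,0.001,0,-0.1,0],[0.036,-0.0743,-0.0526,-0.1,-90],[0.036,-0.0743,-0.0526,-0.1,-90],[0.036,-0.0743,-0.0526,-0.1,-90],[0.036,-0.0743,-0.0526,-0.1,-90],[0.036,-0.0743,-0.0526,-0.1,-90],[0.036,-0.0743,-0.0526,-0.1,-90],[0.036,-0.0743,-0.0526,-0.1,-90],[0.036,-0.0743,-0.0526,-0.1,-90],[0.036,-0.0743,-0.0526,-0.1,-90],[0.036,-0.0743,-0.0526,-0.1,-90],[0.036,-0.0743,-0.0526,-0.1,-90],[0.036,-0.0743,-0.0526,-0.1,-90]]';  python3 - <<'E'
from h import *
go([.442,.0174,.0695],178.8)
H["blue"]=((100,130),)*2
f=snap("wrist","w13");rod(f,"blue",.046,(250,520,262,325),smin=90,vmin=20)
E
```

```text
time: 63.1
ee_pos: [0.4416, 0.0172, 0.1587]
ee_rot: [-180.0, -0.0, 178.8]
force: [-0.0, -0.6, -0.1]
finger_gap: 0.0357
grip_force: 0.0
pos [0.4416 0.0172 0.1587] yaw 178.83881925547797 t 63.1  -> rows d [-0.0004  0.0002  0.0892] turn 0.038819255477960724 dist 0.08919001354596566 gap 0.035683352154242856
blue px (446.0, 277.5) centre [0.4931 0.1507] size [0.0284 0.0264] axis deg 88.82535
```

```bash
python3 shift.py '[[0.036,0,0,0.04,0],[0.036,0,0,0.065,0],[0.036,0,0,0.08,0],[0.036,0,0,0.089,0],[0.036,0,0,0.089,0],[0,0,0,0.089,0],[0,0,0,0.089,0],[0,0,0,0.089,0],[0,0,0,0.089,0],[0,0,0,0.089,0]]'; python3 shift.py '[[0,0,0.015,0,0],[0,0,0.03,0,0],[0,0,0.045,0,0],[0,0,0.06,0,0],[0,0,0.075,0,0],[0,0,0.09,0,0],[0,0,0.105,0,0],[0,0,0.12,0,0],[0,0,0.135,0,0],[0,0,0.145,0,0],[0,0,0.15,0,0],[0,0,0.15,0,0],[0,0,0.15,0,0]]';  python3 - <<'E'
from h import *
g=bot.grab_frame("side")
cv2.imwrite("pics/m14.png",cv2.resize(g["pixels"][220:330,205:335],None,fx=5,fy=5)[:,:,::-1])
E
```

```text
time: 64.15
ee_pos: [0.4421, 0.0171, 0.0707]
ee_rot: [-180.0, 0.1, 178.8]
force: [-2.7, -2.0, 6.2]
finger_gap: 0.0146
grip_force: 59.3
time: 65.45
ee_pos: [0.4456, 0.1671, 0.0707]
ee_rot: [-180.0, 0.1, 178.8]
force: [3.0, -7.9, 5.5]
finger_gap: 0.0149
grip_force: 59.2
```

View pics/m14.png

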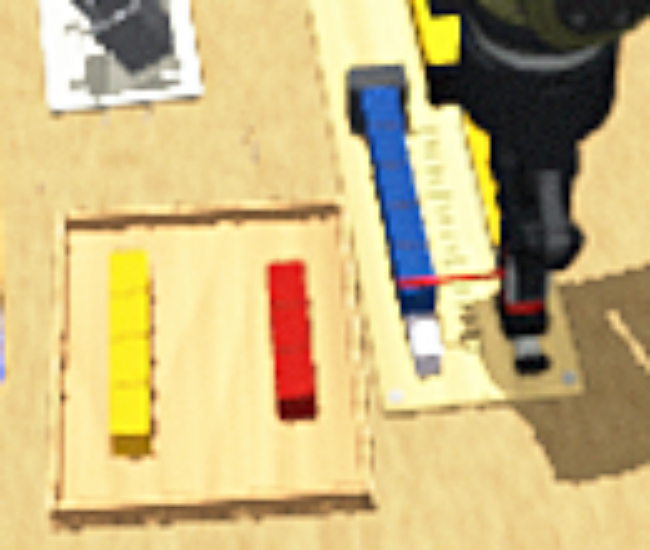

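The blue rod sits against the stop and the pointer (400–500, 280) is at its far end. Red and yellow lie in the tray. Now holding.

```bash
for i in 1 2; do python3 shift.py '[[0,0,0,0,0],[0,0,0,0,0],[0,0,0,0,0],[0,0,0,0,0],[0,0,0,0,0],[0,0,0,0,0],[0,0,0,0,0],[0,0,0,0,0],[0,0,0,0,0],[0,0,0,0,0],[0,0,0,0,0],[0,0,0,0,0],[0,0,0,0,0],[0,0,0,0,0],[0,0,0,0,0],[0,0,0,0,0],[0,0,0,0,0]]'; done;  python3 - <<'E'
from h import *
g=bot.grab_frame("side");tray(g)
hsv=cv2.cvtColor(g["pixels"],cv2.COLOR_RGB2HSV)[220:330,275:335];m=(((hsv[...,0]<8)|(hsv[...,0]>172))&(hsv[...,1]>130)).astype(np.uint8)
for c in cv2.findContours(m,0,2)[0]: print(cv2.boundingRect(c))
E
```

```text
time: 67.2
ee_pos: [0.4456, 0.1669, 0.0707]
ee_rot: [-180.0, 0.1, 178.8]
force: [2.7, -6.7, 6.1]
finger_gap: 0.0151
grip_force: 59.2
time: 68.9
ee_pos: [0.4456, 0.1669, 0.0707]
ee_rot: [-180.0, 0.1, 178.8]
force: [2.2, -7.0, 4.8]
finger_gap: 0.0148
grip_force: 59.2
 tray centre 0.6069413833618165 0.1652965545654297 size (207.53065490722656, 152.9697723388672) long axis deg 85.23636
(30, 59, 9, 4)
(19, 55, 8, 1)
(10, 55, 8, 2)
(29, 52, 2, 4)
(15, 13, 1, 1)
```

```bash
python3 shift.py '[[0,0,-0.02,0,0],[0,0,-0.04,0,0],[0,0,-0.06,0,0],[0,0,-0.08,0,0],[0,0,-0.1,0,0],[0,0,-0.12,0,0],[0,0,-0.14,0,0],[0,0,-0.149,0,0],[0,0,-0.149,0,0],[0.034,0,-0.149,0,0],[0.034,0,-0.149,0,0],[0.034,0,-0.149,0,0],[0.034,0,-0.149,-0.04,0],[0.034,0,-0.149,-0.09,0],[0.034,0,-0.149,-0.09,0]]' | head -2; python3 shift.py '[[0.036,-0.0522,0.0745,0,90],[0.036,-0.0522,0.0745,0,90],[0.036,-0.0522,0.0745,0,90],[0.036,-0.0522,0.0745,0,90],[0.036,-0.0522,0.0745,0,90],[0.036,-0.0522,0.0745,0,90],[0.036,-0.0522,0.0745,0,90],[0.036,-0.0522,0.0745,0,90],[0.036,-0.0522,0.0745,0,90],[0.036,-0.0522,0.0745,0,90],[0.036,-0.0522,0.0745,0,90],[0.036,-0.0522,0.0745,0,90]]'
python3 - <<'E'
from h import *
go([.496,.0925,.059],88.8)
H["blue"]=((100,130),)*2
f=bot.grab_frame("wrist");rod(f,"blue",.046,(262,305,100,330),smin=70,vmin=15)
g=bot.grab_frame("side");rod(g,"red",.022,(205,300,250,335));rod(g,"yellow",.022,(210,285,255,330),smin=170)
E
```

```text
time: 70.45
ee_pos: [0.4439, 0.0185, 0.1652]
time: 71.65
ee_pos: [0.4953, 0.0919, 0.1595]
ee_rot: [-180.0, 0.0, 88.7]
force: [0.9, -1.2, 0.0]
finger_gap: 0.036
grip_force: 0.0
pos [0.4953 0.0919 0.1595] yaw 88.72288031642358 t 71.65  -> rows d [0.0007 0.0007 0.1005] turn -0.07711968357641297 dist 0.10053556137800355 gap 0.03597245068758376
blue px (283.4999694824219, 274.5) centre [0.4952 0.0466] size [0.0573 0.0192] axis deg 88.73097
red px (262.8205871582031, 287.6676330566406) centre [0.5641 0.1668] size [0.1025 0.019 ] axis deg 85.30075
yellow px (230.5, 290.0) centre [0.6449 0.1607] size [0.1318 0.0181] axis deg 85.5995
```

```bash
python3 shift.py '[[0.036,0,0.0005,0.04,0],[0.036,0,0.0005,0.07,0],[0.036,0,0.0005,0.09,0],[0.036,0,0.0005,0.101,0],[0.036,0,0.0005,0.101,0],[0,0,0.0005,0.101,0],[0,0,0.0005,0.101,0],[0,0,0.0005,0.101,0],[0,0,0.0005,0.101,0],[0,0,0.0005,0.06,0],[0,0,0.0005,0.02,0],[0,0,0.0005,0,0],[0,0.0674,0.1073,0,3],[0,0.0674,0.1073,0,3],[0,0.0674,0.1073,0,3],[0,0.0674,0.1073,0,3],[0,0.0674,0.1073,0,3],[0,0.0674,0.1073,0,3]]'
python3 - <<'E'
from h import *
go([.604,.157,.037],85.7)
g=bot.grab_frame("side");rod(g,"red",.022,(205,300,250,335))
E
```

```text
time: 73.55
ee_pos: [0.6036, 0.1563, 0.16]
ee_rot: [-180.0, 0.0, 85.8]
force: [0.1, 0.5, -1.0]
finger_gap: 0.0178
grip_force: 59.2
pos [0.6036 0.1563 0.16  ] yaw 85.76126553463294 t 73.55  -> rows d [0.0007 0.0004 0.123 ] turn 0.0612655346329376 dist 0.12296525517834454 gap 0.017792866419907273
red px (262.7793884277344, 287.63232421875) centre [0.5641 0.1667] size [0.1024 0.0191] axis deg 85.300735
```

```bash
python3 shift.py '[[0,0,0,0.04,0],[0,0,0,0.08,0],[0,0,0,0.105,0],[0,0,0,0.116,0],[0,0,0,0.12,0],[0,0,0,0.122,0],[0,0,0,0.122,0],[0.028,0,0,0.122,0],[0.028,0,0,0.122,0],[0.028,0,0,0.122,0],[0.028,0,0,0.08,0],[0.028,0,0,0.03,0],[0.028,0,0,-0.02,0],[0.028,0.03,0,-0.07,0],[0.028,0.04,0,-0.09,0],[0.028,0.04,0,-0.09,0],[0.028,0.04,0,-0.09,0]]'
python3 - <<'E'
from h import *
H["blue"]=((100,135),)*2
g=snap("wrist","w15");b=(200,345,120,320)
rod(g,"blue",.022,b,smin=70,vmin=10);rod(g,"red",.022,b);rod(g,"yellow",.022,b,smin=150)
s=bot.grab_frame("side");tray(s)
hsv=cv2.cvtColor(s["pixels"],cv2.COLOR_RGB2HSV)
print("knob home px",proj(s,[.442,.0174,.06]),hsv[int(proj(s,[.442,.0174,.06])[1]),int(proj(s,[.442,.0174,.06])[0])], [bot.grab_frame("scene")["pixels"].shape])
a=cv2.imread("pics/side0.png")[:,:,::-1].astype(int);d=np.abs(s["pixels"]-a).sum(2)>120
for n,(x,y) in dict(marker=(299,178),jar=(262,160),eraser=(349,331),knob=(299,236)).items(): print(n,d[y-10:y+10,x-10:x+10].mean())
E
```

```text
time: 75.3
ee_pos: [0.6069, 0.1966, 0.2496]
ee_rot: [180.0, 0.0, 85.8]
force: [0.1, 0.4, -1.0]
finger_gap: 0.0283
grip_force: 0.0
blue px (283.0, 231.5) centre [0.6035 0.142 ] size [0.1153 0.018 ] axis deg 85.79505
red px (247.11839294433594, 218.52593994140625) centre [0.5642 0.1619] size [0.0904 0.0195] axis deg 85.559654
yellow px (317.9989318847656, 217.02377319335938) centre [0.6447 0.1563] size [0.1227 0.0218] axis deg 85.73344
 tray centre 0.589473518371582 0.1891558837890625 size (249.9539031982422, 192.66162109375) long axis deg 85.601295
knob home px [299.2605 231.3435] [  1 226 226] [(420, 560, 3)]
marker 0.0
jar 0.9675
eraser 0.0
knob 0.0
```

```bash
python3 shift.py '[[0.028,0.15,-0.15,-0.05,0],[0.028,0.15,-0.15,-0.05,0],[0.028,0.15,-0.15,-0.05,0],[0.028,0.2,-0.25,-0.05,0],[0.028,0.2,-0.25,-0.05,0],[0.028,0.2,-0.25,-0.05,0],[0.028,0.2,-0.25,-0.05,0],[0.028,0.2,-0.25,-0.05,0],[0.028,0.2,-0.25,-0.05,0],[0.028,0.2,-0.25,-0.05,0]]'
python3 - <<'E'
from h import *
H["blue"]=((100,135),)*2
s=snap("side","s16");c=snap("scene","c16")
tray(s);b=(213,283,258,328)
rod(s,"blue",.022,b,smin=90,vmin=20);rod(s,"red",.022,b);rod(s,"yellow",.022,b,smin=170)
for nm,f,P in(("side",s,dict(marker=(299,178),jar=(262,160),eraser=(349,331),knob=(299,236))),("scene",c,dict(marker=(325,302),jar=(376,287),knob=(243,230),eraser=(162,214)))):
    a=cv2.imread(f"pics/{nm}0.png")[:,:,::-1].astype(int);d=np.abs(f["pixels"]-a).sum(2)>120
    for n,(x,y) in P.items(): print(nm,n,d[y-10:y+10,x-10:x+10].mean())
E
```

```text
time: 76.45
ee_pos: [0.3734, 0.4137, 0.2991]
ee_rot: [-180.0, 0.1, 85.7]
force: [0.0, 0.9, -0.3]
finger_gap: 0.0277
grip_force: 0.0
 tray centre 0.6074713134765625 0.16496342468261718 size (208.545654296875, 153.0916290283203) long axis deg 85.56354
blue px (246.68348693847656, 288.537109375) centre [0.6047 0.1609] size [0.1619 0.0183] axis deg 86.116936
red px (262.817626953125, 287.62939453125) centre [0.5641 0.1667] size [0.1024 0.019 ] axis deg 85.300735
yellow px (230.5, 290.0) centre [0.6448 0.1607] size [0.1318 0.0182] axis deg 85.5995
side marker 0.0
side jar 0.0
side eraser 0.0
side knob 0.0
scene marker 0.0
scene jar 0.0
scene knob 0.0
scene eraser 0.0
```

The three rods lie parallel in the tray, the knob is home, and the bystanders haven't moved. Handing in.

```bash
python3 -c "
from rig import bot
print(bot.job_done())"
```

```text
the job is handed in; nothing more can be done
None
```

I checked all three rods in order (red, yellow, blue), held the pointer at each rod's far end for over 3 s, laid them side by side in the tray with the blade home and the marker, eraser and jar untouched, and handed the job in at about 77 s; no verdict came back.

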